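Press the roller fitment into the bottle and hold the press at its stop

ROBOT

A 6-joint arm with a two-finger parallel gripper is mounted at the origin on a cart in front of the work surface, level with it; the furniture and walls round the work are solid. World frame = base frame: x ahead of the robot, y to its left, z up, the work surface at z = 0. Lengths are in m, angles in rad, forces in N, time in s.
With the tool pointing down it reaches from about 0.425 to 0.95 m from the base axis. Payload 3.5 kg.
Tool frame: the origin (TCP) lies on the centre line of the jaws, within the pads' length; the fingertips stand 25 mm ahead of it and the grasp point (between the pads) lies 6 mm ahead of it (ctrl.finger_overhang is the distance from the TCP to the fingertips, in m); z points along the fingers, y is the line along which they close (so a half turn about z gives the same grasp; the last joint's range is limited). The gripper opens to 85 mm and grips with 20 to 120 N. Pads are 22 mm wide; open, the fingers measure 114 mm over their backs; the gripper's body (76 mm by 85 mm) begins 54 mm behind the grasp point. The pads swing forward as they close: fully open they stand 13 mm farther back than shut.
Start: joints at [1.035, 0.286, 1.577, -0, 1.279, -0.15], TCP at [0.254, 0.625, 0.256] pointing down, gripper open.
Joint ranges: [-2.77, 2.77], [-0.9, 2.22], [0.21, 2.48], [-1.53, 4.67], [0.24, 2.81], [-2.84, 2.84]. Speed limits (rad/s): [2.79, 2.79, 3.14, 3.14, 3.14, 3.14].

INTERFACE

Orientations are given as a unit quaternion [x, y, z, w].
In Python, from plant import get_state, imaging, job, ctrl gives the robot as it stands.
- The arm moves only by the tool jog_arm, never from a script. Its argument "increments" is a list of rows, each an object of numbers: "dx", "dy", "dz": the shift along the world's x, y, z each as a share of 12 cm, from -1 to 1; "ax", "ay", "az": the turn, a rotation vector about the world's x, y, z each as a share of pi/2 rad, from -1 to 1; "gripper": the gripper command: -1 is shut, 1 is fully open, values between are in proportion. A call has 1 to 10 rows; each row is the pose to reach, as a shift and turn from the pose commanded when the call began; what a row does not reach only later rows make up. A row lasts 1/10 s, in which the tool goes at most 50 mm and 8.59 degrees, less where a joint would pass 70% of its speed; a pose out of reach is approached as far as the arm can. A call with a number of a shift or a turn outside -1 to 1 is refused whole. A call with a gripper value outside its range is refused whole. The fingers move at their own pace and stop on an object; "force" is the grip in N (left out, the last holds). Time passes only in rows, so rows that repeat a pose let the fingers close. It gives the time, the measured TCP pose, the force, the opening and the grip force at its end, in the units of the state.
- get_state(): the state, without advancing time (a new reading comes with each control period).
- imaging.read_camera(name): name is "side" or "top" or "wrist"; returns a dict with "frame" (480x640x3 uint8, blue, green, red), "depth" (480x640 float32, m along the optical axis (not along the pixel's ray), 0 where there is no reading), "camera_matrix" (3x3 intrinsics, pixels), "extrinsics" (4x4, takes a point from camera to world coordinates); the wrist camera has in their place "mount" (4x4, takes a point from camera to tool coordinates, whose origin is the TCP and whose axes are the flange's). Camera axes: x right, y up, looking along -z (the intrinsics and any distortion apply to the point x, -y, -z); pixel columns grow to the right and rows downward; lengths in m; the calibration is good to about 2 mm. A picture is of the moment at which its call begins: read the wrist's pose just before it.
- job.sign_off(): hands the job in; it is judged then, once.
The state is a dict: "time": time; "qpos": joint angles; "dq": joint speeds; "joint_efforts": joint torques, N m; "eef_pos": TCP position; "tcp_rot": TCP orientation; "contact_force": force on the tool from outside, world axes, zero at the start; "wrist_torque": the same for the moment, N m; "opening": opening from 0.0 (shut) to 1.0 (fully open); "finger_force": force on a finger pad.
Only numpy, scipy, OpenCV 4.12 (cv2) and the standard library are available. Lean on these libraries where they do the work, as an engineer would, in place of code of your own. Each camera call takes 0.05 s, during which the arm holds its last target. There are 200 camera calls.

TASK

Slide the carrier that holds the small amber bottle into the guides of the hand press from their open left end, bottle first, until the spring plungers click into its sides and hold it under the ram, and let go of it. Then swing the press lever by its ball knob forward and down against its return spring, all the way to its stop, so that the ram pushes the roller fitment into the bottle's neck, and finish while still holding the lever firmly at the stop, so that the fitment cannot creep back. Keep the carrier upright, and leave the loose bottles, the tape roll and the empty carrier where they stand.

Things in the scene. Friction and masses are not known exactly. Their poses are not given: they have to be found in the camera images.
- press: grey bench hand press, fixed. Origin on the table under the ram's axis; x points from the operator's side back to the column, y left, z up. The slideway runs along y: the carrier goes in from the left (+y) end towards -y. Base 15 mm thick, reaching to y 206 mm under the slideway. Column from x 39 mm; head x -25 to 82, y -28 to 28, z 127 to 197 mm; ram's white nose 108 mm above the table at rest
- mouth (a point): point on the slideway, 15 mm above the table, at press x 0, y 85 mm, axes as the press. The two steel guides, 14 mm high, are 53 mm apart from press y 103 to -40 mm and flare out to 77 mm apart at y 201. A carrier set down with its origin here, its x along the press's -y, lies clear of the keeper strips and can be slid along -y from here
- press_home (a point): point on the slideway under the ram, axes as the press: the carrier's origin is here, its x along the press's -y, when home. From press y 42 to -38 mm keeper strips 14 mm above the plate overhang the channel by 4 mm a side. At y 50 a round spring plunger stands 4 mm into the channel each side: 5 to 12 N push the carrier past, then they drop into its notches. A rubber stop is 2 mm past home
- pivot (a point): point on the lever's axle (which runs along the press's y), at the lever's side of the press, x 18.5, y -52, z 160 mm in the press's frame, axes as the press
- lever_angle (a joint): angle of the press lever, rad: 0 at rest (rod leaning 40 degrees forward of upright), growing as it swings forward (to the press's -x) and down, 0.90 at the hard stop (rod about horizontal, pointing at the operator). Return spring: about 2 N at the knob at rest, 7 N at the stop, 1 to 2 N more while the fitment goes in. The ram moves 19.5 mm per rad
- lever: the lever: steel rod of 10 mm diameter with a black ball knob; origin on the axle, turns with the lever. Mind the wall shelf overhead: it hangs over the table from 0.62 m in front of the robot onwards, its underside 0.75 m above the table top, so keep the wrist low or near when going over the press
- knob (a point): centre of the black ball knob, 32 mm in diameter, 130 mm from the axle; it travels on a circle of that radius about the axle, in the press's x-z plane at y -52 mm. At rest it is 259 mm above the table, at the stop 156 mm
- carrier: the carrier with the bottle: aluminium plate 150 x 50 x 12 mm, front corners bevelled, flat on the table. Origin on its underside below the bottle's axis, x to its front (bottle) end; plate x -120 to 30 mm. An amber bottle, 28 mm wide, top 70 mm above the underside, stands fixed in a black nest. Notches in both sides at x -50 mm. About 0.25 kg, centre of mass near x -50 mm
- fin (a point): middle of the carrier's black upright grip fin, x -100, z 42 mm in the carrier's frame, axes as the carrier. The fin is 32 mm long in x, 14 mm thick across y, and stands from z 12 to 59 mm
- fitment (a joint): how far the white roller fitment (with its steel ball) is pushed into the bottle's neck, m: 0 at the start, 6 mm proud, top 81.5 mm above the carrier's underside; about 0.0053 once the press is at its stop. It moves only under more than 12 N and stays where it was pushed
- spare_carrier: an empty carrier of the same plate and fin with a wider, empty round nest and no bottle: leave it
- rollon_a: finished roll-on bottle, amber with a black cap, 29 mm wide, 78 mm high, origin under its centre: leave it
- rollon_b: another such roll-on bottle: leave it
- dropper_tall: amber dropper bottle, 39 mm wide, 128 mm high, origin under its centre: leave it
- dropper_small: amber dropper bottle, 33 mm wide, 112 mm high, origin under its centre: leave it
- tape: roll of white tape, 62 mm wide, 18 mm high, origin under its centre: leave it
- oil: small amber bottle with a white cap, 29 mm wide, 71 mm high, origin under its centre: leave it

How it is judged:
On the way:
1. the bottle's carrier is home in the guides, held by the plungers and let go of, with the lever still at rest (x of carrier in the frame of press_home between -0.003 and 0.003 m and y of carrier in the frame of press_home between -0.003 and 0.003 m and z of carrier in the frame of press_home below 0.004 m and angle between the x axis of carrier and the y axis of press, either way round below 0.06 rad and contact force between the fingers and carrier below 0.3 N and value of joint lever_angle below 0.2 rad and value of joint fitment below 0.003 m), for 0.3 s.
At the end, for the whole second after the job is handed in: Carrier home within 3 mm and untouched by the fingers, lever within 0.05 rad of its stop and held there by the fingers with more than 2 N, fitment pushed in by more than 4.2 mm, bystanders within 30 mm of where they stood (x of carrier in the frame of press_home between -0.003 and 0.003 m and y of carrier in the frame of press_home between -0.003 and 0.003 m and z of carrier in the frame of press_home below 0.004 m and angle between the x axis of carrier and the y axis of press, either way round below 0.06 rad and value of joint lever_angle above 0.85 rad and value of joint fitment above 0.0042 m and contact force between the fingers and lever above 2 N and velocity of joint lever_angle below 0.05 rad/s and angle between carrier's own z axis and vertical below 0.1 rad and contact force between the fingers and carrier below 0.3 N and distance of each of spare_carrier, rollon_a, rollon_b, dropper_tall, dropper_small, tape, oil from where it was at the start of the episode below 0.03 m); the arm keeps its last pose, push and grip.
It fails at once if the press lever is brought forward (past 0.3 rad) while the carrier is not home under the ram (value of joint lever_angle above 0.3 rad and not (x of carrier in the frame of press_home between -0.003 and 0.003 m and y of carrier in the frame of press_home between -0.003 and 0.003 m and z of carrier in the frame of press_home below 0.004 m and angle between the x axis of carrier and the y axis of press, either way round below 0.06 rad)).
It fails at once if the carrier with the bottle is tipped by more than 45 degrees (angle between carrier's own z axis and vertical above 0.8 rad).
It fails at once if a loose bottle, the tape or the empty carrier is moved by more than 30 mm (distance of any of spare_carrier, rollon_a, rollon_b, dropper_tall, dropper_small, tape, oil from where it was at the start of the episode above 0.03 m).
It also fails if it takes over 64 s, if anything falls off the work surface, if the arm or the gripper's body presses on something with over 40 N, if the wrist force passes 120 N, or if a joint passes its speed limit or range.

## Working session

There is one attempt and no reset: what is moved stays moved. The work goes in short steps, Python scripts to look and compute and a tool call to move; the robot and the scene stay as the last step left them, time stands still between calls to the robot, and variables do not carry over. Pictures are saved under pics/ and viewed, at most 10 in all, crops included, and the job is handed in when it is done.

Besides the shell and the picture viewer there is one more tool, called after "Call:" as name(argument=value, ...) on one line, values as JSON. jog_arm: Moves the arm, as the interface text tells. Shift numbers are shares of 12 cm and turn numbers shares of pi/2 rad, none past 1 either way. Its arguments: {"type":"object","properties":{"increments":{"type":"array"},"force":{"type":"number"}},"required":["increments"]}

```bash
mkdir -p pics; cat > h.py <<'E'
from plant import get_state, imaging, job, ctrl
import numpy as np, cv2, pickle
from scipy.spatial.transform import Rotation as R
def snap(n,f):
    s=get_state(); d=imaging.read_camera(n)
    if n=='wrist':
        T=np.eye(4);T[:3,:3]=R.from_quat(s['tcp_rot']).as_matrix();T[:3,3]=s['eef_pos']
        d['extrinsics']=T@np.array(d['mount'])
    pickle.dump(d,open(f'pics/{f}.pkl','wb')); cv2.imwrite(f'pics/{f}.png',d['frame']); return d
def load(f): return pickle.load(open(f'pics/{f}.pkl','rb'))
def ray(d,u,v):
    K=np.array(d['camera_matrix']);E=np.array(d['extrinsics'])
    r=np.linalg.solve(K,[u,v,1.]);r=E[:3,:3]@np.array([r[0],-r[1],-r[2]]);return E[:3,3],r
def pz(d,u,v,z):
    o,r=ray(d,u,v);return o+r*(z-o[2])/r[2]
def pd(d,u,v):
    o,r=ray(d,u,v);return o+r*d['depth'][int(v),int(u)]
def proj(d,P):
    E=np.array(d['extrinsics']);q=E[:3,:3].T@(np.array(P)-E[:3,3]);q=np.array(d['camera_matrix'])@[q[0],-q[1],-q[2]];return q[:2]/q[2]
E
python3 - <<'E'
from h import *
print(get_state())
for n in('side','top'):
    d=snap(n,n+'0'); print(n,d.keys(),d['camera_matrix'],d['extrinsics'])
E
```

```text
{'time': 0.0, 'qpos': array([ 1.03498860e+00,  2.87170187e-01,  1.57816940e+00, -2.49701910e-05,
        1.27859663e+00, -1.50002861e-01]), 'dq': array([-0.00185967,  0.00011613, -0.00254762,  0.00034155,  0.00042942,
       -0.00052192]), 'joint_efforts': array([-3.63768131e-04, -4.05972505e+01, -2.92626518e+01, -7.78318372e-05,
        5.69152005e-03, -3.32128378e-07]), 'eef_pos': array([0.25367765, 0.62487501, 0.25494821]), 'tcp_rot': array([ 1.91704622e-01,  9.81451968e-01, -1.10758234e-03, -3.82726476e-04]), 'contact_force': array([-0.55301182,  0.43206527,  0.71162138]), 'wrist_torque': array([ 0.00205369,  0.01794462, -0.02873674]), 'finger_force': 0.0, 'opening': 1.0014436321060496}
side dict_keys(['frame', 'depth', 'camera_matrix', 'extrinsics']) [[513.18018409   0.         321.30938693]
 [  0.         513.18018409 239.40089032]
 [  0.           0.           1.        ]] [[ 0.95437203  0.16007731 -0.25208984  0.284511  ]
 [-0.29847029  0.48459359 -0.8222436  -0.94669597]
 [-0.00946142  0.85996762  0.51026089  0.81548884]
 [ 0.          0.          0.          1.        ]]
top dict_keys(['frame', 'depth', 'camera_matrix', 'extrinsics']) [[566.04266579   0.         307.93803545]
 [  0.         566.04266579 248.17365354]
 [  0.           0.           1.        ]] [[-2.29392517e-02  9.96670618e-01 -7.82398283e-02  4.93722663e-01]
 [-9.99736563e-01 -2.29292659e-02  1.02611484e-03  9.61360173e-02]
 [-7.71283317e-04  7.82427553e-02  9.96934038e-01  1.32496875e+00]
 [ 0.00000000e+00  0.00000000e+00  0.00000000e+00  1.00000000e+00]]
```

View pics/top0.png

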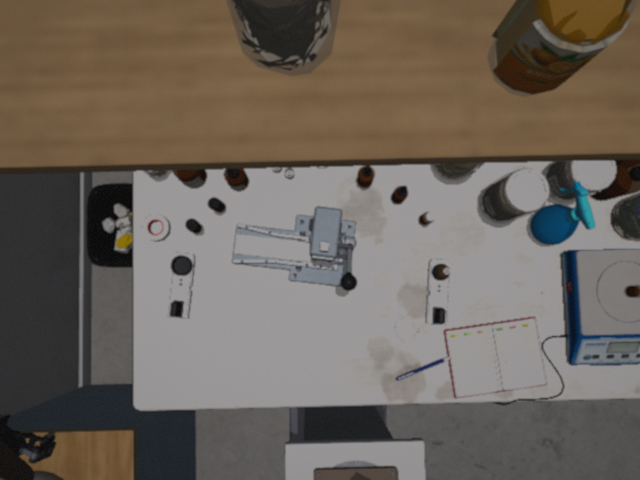

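View pics/side0.png

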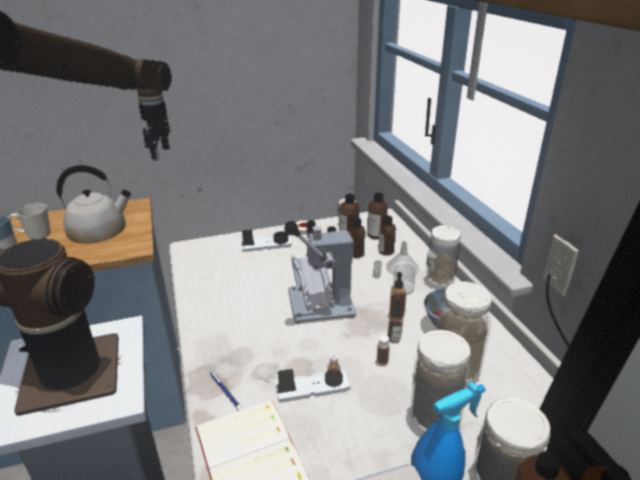

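The top view shows the press at about (325,245), the bottle's carrier on the right with its fin at (438,315) and bottle at (441,271), and the spare at (180,285). I'll enlarge the press and carrier in both views.

```bash
python3 - <<'E'
from h import *
d=load('top0'); im=d['frame']
c=cv2.resize(im[200:335,225:365],None,fx=4,fy=4,interpolation=cv2.INTER_CUBIC)
e=cv2.resize(im[250:335,415:465],None,fx=4,fy=4,interpolation=cv2.INTER_CUBIC)
o=np.zeros((540,800,3),np.uint8);o[:540,:560]=c;o[:340,580:780]=e;cv2.imwrite('pics/c1.png',o)
s=load('side0');im=s['frame']
c=cv2.resize(im[215:325,275:365],None,fx=5,fy=5,interpolation=cv2.INTER_CUBIC)
e=cv2.resize(im[345:405,270:355],None,fx=4,fy=4,interpolation=cv2.INTER_CUBIC)
o=np.zeros((550,800,3),np.uint8);o[:550,:450]=c;o[:240,455:795]=e;cv2.imwrite('pics/c2.png',o)
E
```

```text
(no output)
```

View pics/c1.png

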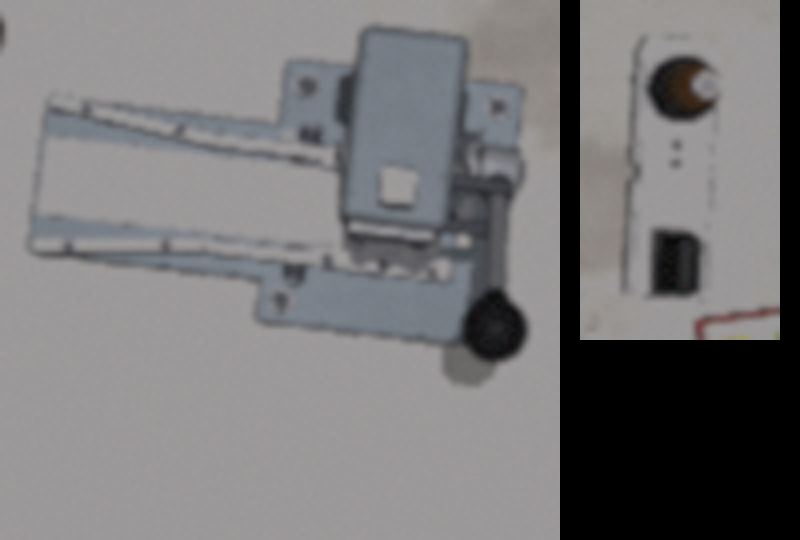

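View pics/c2.png

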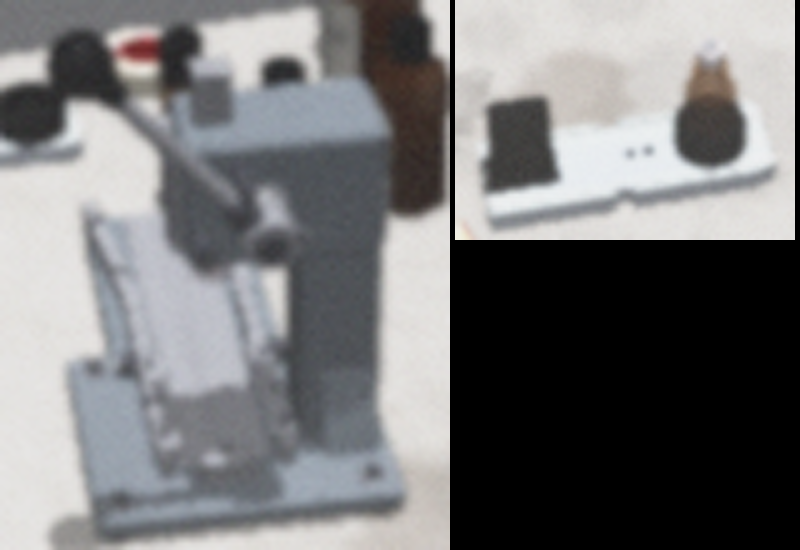

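c1 shows the head top's corners at crop (362,28), (467,40), (440,232) and (345,218), the knob at (495,325), and the carrier's plate edge from (638,37) to (625,293). c2 shows the side-view knob at (82,62) and the bottle top at (712,50). I'll fit poses to these pixels plus the depth cloud.

```bash
cat > cloud.py <<'E'
from h import *
def cloud(d,u0,u1,v0,v1):
    v,u=np.mgrid[v0:v1,u0:u1];D=d['depth'][v0:v1,u0:u1]
    K=np.array(d['camera_matrix']);E=np.array(d['extrinsics'])
    P=np.stack([(u-K[0,2])/K[0,0]*D,-(v-K[1,2])/K[1,1]*D,-D],-1)[D>0]
    return P@E[:3,:3].T+E[:3,3]
def rect(P,a,b):
    q=P[(P[:,2]>a)&(P[:,2]<b)][:,:2].astype(np.float32)
    r=cv2.minAreaRect(q); return len(q),np.round(r[0],4),np.round(r[1],4),round(r[2],2)
E
python3 - <<'E'
from cloud import *
t=load('top0');s=load('side0')
P=cloud(t,415,465,250,335);print('table z',np.median(P[:,2]))
for a,b in((.006,.02),(.045,.07),(.065,.1)):print('carr',a,rect(P,a,b))
P=cloud(t,225,365,200,300)
for a,b in((.008,.02),(.022,.04),(.185,.2),(.245,.29)):print('press',a,rect(P,a,b))
f=lambda u,v,z:pz(t,225+u/4,200+v/4,z).round(4)
for u,v,n in((362,28,'82,28'),(467,40,'82,-28'),(440,232,'-25,-28'),(345,218,'-25,28')):print(n,f(u,v,.197))
print('knob',f(495,325,.259),pz(s,275+82/5,215+62/5,.259).round(4))
g=lambda u,v,z:pz(t,415+(u-580)/4,250+v/4,z).round(4)
print('carr rear',g(625,293,.012),g(705,295,.012),'front left',g(638,37,.012),'ball',g(707,83,.081),'fin top',g(686,263,.059))
o,r=ray(s,270+(712-455)/4,345+50/4);print('side ball',(o+r*(.081-o[2])/r[2]).round(4), 'fin top side', pz(s,270+(520-455)/4,345+103/4,.059).round(4))
# two-view heights
def tri(a,b):
    (o1,r1),(o2,r2)=a,b;A=np.stack([r1,-r2],1);x,*_=np.linalg.lstsq(A,o2-o1,rcond=None);return (o1+r1*x[0]).round(4),(o2+r2*x[1]).round(4)
print('knob tri',tri(ray(t,225+495/4,200+325/4),ray(s,275+82/5,215+62/5)))
print('ball tri',tri(ray(t,415+127/4,250+83/4),(o,r)))
print('fin tri',tri(ray(t,415+106/4,250+263/4),ray(s,270+65/4,345+103/4)))
E
```

```text
table z 0.0017000674660536674
carr 0.006 (1140, array([ 0.4861, -0.209 ]), array([0.1134, 0.1897]), 89.17)
carr 0.045 (191, array([ 0.483 , -0.2034]), array([0.0262, 0.1278]), 86.3)
carr 0.065 (57, array([ 0.4827, -0.2053]), array([0.0159, 0.1215]), 88.13)
press 0.008 (3596, array([0.62  , 0.1323]), array([0.308 , 0.1892]), 74.08)
press 0.022 (873, array([0.6011, 0.1368]), array([0.2572, 0.1458]), 78.64)
press 0.185 (1335, array([0.6097, 0.046 ]), array([0.085 , 0.1077]), 82.48)
press 0.245 (235, array([0.5116, 0.022 ]), array([0.0311, 0.031 ]), 36.78)
82,28 [0.6649 0.0779 0.197 ]
82,-28 [0.6576 0.0253 0.197 ]
-25,-28 [0.5613 0.0414 0.197 ]
-25,28 [0.5694 0.0887 0.197 ]
knob [0.5132 0.0198 0.259 ] [0.5121 0.0205 0.259 ]
carr rear [ 0.4172 -0.1736  0.012 ] [ 0.415  -0.2195  0.012 ] front left [ 0.5645 -0.1869  0.012 ] ball [ 0.5346 -0.2089  0.081 ] fin top [ 0.4357 -0.1984  0.059 ]
side ball [ 0.5326 -0.2176  0.081 ] fin top side [ 0.4358 -0.2017  0.059 ]
knob tri (array([0.5132, 0.0198, 0.2593]), array([0.512 , 0.0201, 0.2593]))
ball tri (array([ 0.5348, -0.2106,  0.074 ]), array([ 0.535 , -0.2107,  0.074 ]))
fin tri (array([ 0.4355, -0.199 ,  0.0564]), array([ 0.4363, -0.1992,  0.0564]))
```

Press estimate: origin (0.583, 0.063), yaw about -7.7°, with the two-view knob height of 0.259 agreeing with the text. The carrier heads about -6°, with its fin at (0.436, -0.199) and a top height of about 0.057. I'll move high round the front of the press and look closer from there.

Call:
jog_arm(increments=[{"dx":0.333,"dy":-1,"dz":0.85,"az":0.178},{"dx":0.333,"dy":-1,"dz":0.85,"az":0.178},{"dx":0.333,"dy":-1,"dz":0.85,"az":0.178},{"dx":0.333,"dy":-1,"dz":0.85,"az":0.178}])

```text
$.increments[0]: bad value
```

Call:
jog_arm(increments=[{"dx":0.333,"dy":-1},{"dx":0.333,"dy":-1},{"dx":0.333,"dy":-1}])

```text
$.increments[0]: bad value
```

Call:
jog_arm(increments=[{"dx":0.333,"dy":-1},{"dx":0.333,"dy":-1},{"dx":0.333,"dy":-1}])

```text
$.increments[0]: bad value
```

Call:
jog_arm(increments=[{"dx":0.5,"dy":-1},{"dx":0.5,"dy":-1},{"dx":0.5,"dy":-1},{"dx":0.5,"dy":-1}])

```text
$.increments[0]: bad value
```

```bash
python3 - <<'E'
from h import *
s=get_state();print(s['time'],s['eef_pos'],s['tcp_rot'],s['qpos'])
d=snap('wrist','w1');print(d['mount'],d['camera_matrix']); np.set_printoptions(suppress=True)
for p in((.594,.147,.015),(.583,.063,.197),(.512,.02,.259),(.608,.26,.02)):print(p,proj(d,p))
E
```

```text
0.1 [0.25369488 0.62492746 0.25504716] [ 1.91703021e-01  9.81452395e-01 -1.00800256e-03 -3.62374305e-04] [ 1.03499690e+00  2.87118081e-01  1.57805077e+00  4.94037876e-06
  1.27856611e+00 -1.50006516e-01]
[[-9.75573060e-04  9.51989908e-01  3.06127856e-01  7.92921483e-02]
 [ 9.99999378e-01  1.09437922e-03 -2.16463542e-04 -2.61564741e-04]
 [-5.41091072e-04  3.06127454e-01 -9.51990383e-01 -1.17486086e-01]
 [ 0.00000000e+00  0.00000000e+00  0.00000000e+00  1.00000000e+00]] [[342.93538262   0.         318.31967381]
 [  0.         342.93538262 230.64400461]
 [  0.           0.           1.        ]]
(0.594, 0.147, 0.015) [110.15868476 521.14730965]
(0.583, 0.063, 0.197) [-69.45099142 733.92103797]
(0.512, 0.02, 0.259) [-256.41357519  833.92275003]
(0.608, 0.26, 0.02) [179.35912429 511.05078247]
```

Call:
jog_arm(increments=[{"dx":0.333,"dy":-1,"dz":0.85,"ax":0,"ay":0,"az":0.178,"gripper":1},{"dx":0.333,"dy":-1,"dz":0.85,"ax":0,"ay":0,"az":0.178,"gripper":1},{"dx":0.333,"dy":-1,"dz":0.85,"ax":0,"ay":0,"az":0.178,"gripper":1},{"dx":0.333,"dy":-1,"dz":0.85,"ax":0,"ay":0,"az":0.178,"gripper":1}])

```text
time: 0.55
eef_pos: [0.2956, 0.5039, 0.3632]
tcp_rot: [0.054, 0.999, 0.002, 0.002]
contact_force: [-0.5, 0.3, 0.1]
opening: 0.997
finger_force: 0.0
```

Call:
jog_arm(increments=[{"dx":0.333,"dy":-1,"dz":0,"ax":0,"ay":0,"az":0,"gripper":1},{"dx":0.333,"dy":-1,"dz":0,"ax":0,"ay":0,"az":0,"gripper":1},{"dx":0.333,"dy":-1,"dz":0,"ax":0,"ay":0,"az":0,"gripper":1}])

```text
time: 0.85
eef_pos: [0.3341, 0.3831, 0.3573]
tcp_rot: [0.054, 0.999, -0.001, -0.0]
contact_force: [0.8, -0.3, 0.4]
opening: 1.002
finger_force: 0.0
```

Call:
jog_arm(increments=[{"dx":0.333,"dy":-1,"dz":0,"ax":0,"ay":0,"az":0,"gripper":1},{"dx":0.333,"dy":-1,"dz":0,"ax":0,"ay":0,"az":0,"gripper":1},{"dx":0.333,"dy":-1,"dz":0,"ax":0,"ay":0,"az":0,"gripper":1}])

```text
time: 1.15
eef_pos: [0.3741, 0.2631, 0.3572]
tcp_rot: [0.054, 0.999, -0.001, -0.001]
contact_force: [0.1, 0.1, -0.2]
opening: 0.999
finger_force: 0.0
```

Call:
jog_arm(increments=[{"dx":0.5,"dy":-1,"dz":0,"ax":0,"ay":0,"az":0,"gripper":1},{"dx":0.5,"dy":-1,"dz":0,"ax":0,"ay":0,"az":0,"gripper":1},{"dx":0.5,"dy":-1,"dz":0,"ax":0,"ay":0,"az":0,"gripper":1},{"dx":0.5,"dy":-1,"dz":0,"ax":0,"ay":0,"az":0,"gripper":1},{"dx":0.5,"dy":-1,"dz":0,"ax":0,"ay":0,"az":0,"gripper":1}])

```text
time: 1.65
eef_pos: [0.4338, 0.1452, 0.3574]
tcp_rot: [0.054, 0.999, 0.0, -0.001]
contact_force: [0.1, 0.5, -0.1]
opening: 0.997
finger_force: 0.0
```

```bash
python3 - <<'E'
from h import *
np.set_printoptions(suppress=True,precision=4)
s=get_state();print(s['time'],s['eef_pos'],s['tcp_rot'],s['qpos'])
d=snap('wrist','w1')
for p in((.594,.147,.015),(.583,.063,.197),(.512,.02,.259),(.608,.26,.02)):print(p,proj(d,p))
E
```

```text
1.65 [0.4338 0.1452 0.3574] [ 0.0539  0.9985  0.0003 -0.001 ] [ 0.1003 -0.2741  1.9581  0.0008  1.4595 -1.3627]
(0.594, 0.147, 0.015) [330.9774 288.9487]
(0.583, 0.063, 0.197) [251.4368 373.7818]
(0.512, 0.02, 0.259) [163.7581 359.3358]
(0.608, 0.26, 0.02) [408.1669 291.488 ]
```

View pics/w1.png

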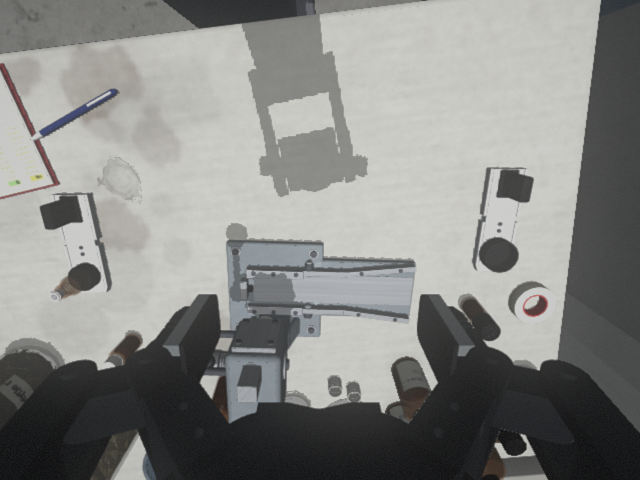

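w1 shows the slideway (guides' flare ends at about (413,262) and (408,320)) and the bottle's carrier at (40-105,195-300). I'll enlarge both with the current model overlaid.

```bash
cat > ov.py <<'E'
from h import *
def press(x,y,yaw):
    c,s=np.cos(yaw),np.sin(yaw)
    return lambda p:np.array([x+c*p[0]-s*p[1],y+s*p[0]+c*p[1],p[2]])
def lines(im,d,f,L,u0,v0,k,col):
    for a,b in L:
        p,q=[tuple(int(t) for t in ((proj(d,f(z))-[u0,v0]+.5)*k)) for z in(a,b)]
        cv2.line(im,p,q,col,1)
G=[]
for s in(1,-1):G+=[((s*.0265,-.04,.029),(s*.0265,.103,.029)),((s*.0265,.103,.029),(s*.0385,.201,.029))]
G+=[((-.0385,.206,.015),(.0385,.206,.015))]
def box(x0,x1,y0,y1,z):
    c=[(x0,y0,z),(x1,y0,z),(x1,y1,z),(x0,y1,z)];return [(c[i],c[(i+1)%4]) for i in range(4)]
C=box(-.12,.03,-.025,.025,.012)+box(-.116,-.084,-.007,.007,.059)
E
python3 - <<'E'
from ov import *
d=load('w1');im=d['frame']
def crop(u0,v0,w,h,k):return cv2.resize(im[v0:v0+h,u0:u0+w],None,fx=k,fy=k,interpolation=cv2.INTER_CUBIC)
c=crop(222,232,200,100,4);lines(c,d,press(.583,.0627,np.radians(-7.7)),G+box(-.025,.082,-.028,.028,.197),222,232,4,(0,0,255))
e=crop(30,185,85,125,4)[:, :]
o=np.zeros((600,800,3),np.uint8);o[:400]=c
e=crop(30,185,85,125,2.0);
lines(e,d,press(.534,-.211,np.radians(-6)),C,30,185,2,(0,0,255))
o2=np.zeros((600,800,3),np.uint8);o2[:400]=c
r=cv2.rotate(crop(30,185,85,125,4),0)
rr=crop(30,185,85,125,4);lines(rr,d,press(.534,-.211,np.radians(-6)),C,30,185,4,(0,0,255))
print(rr.shape)
o=np.zeros((600,800,3),np.uint8)
c3=crop(222,232,200,100,2.1)
big=np.zeros((500,1140,3),np.uint8);big[:400,:800]=c;big[:500,800:1140]=rr
cv2.imwrite('pics/ov1.png',cv2.resize(big,(800,351),interpolation=cv2.INTER_AREA))
E
```

```text
(500, 340, 3)
```

View pics/ov1.png

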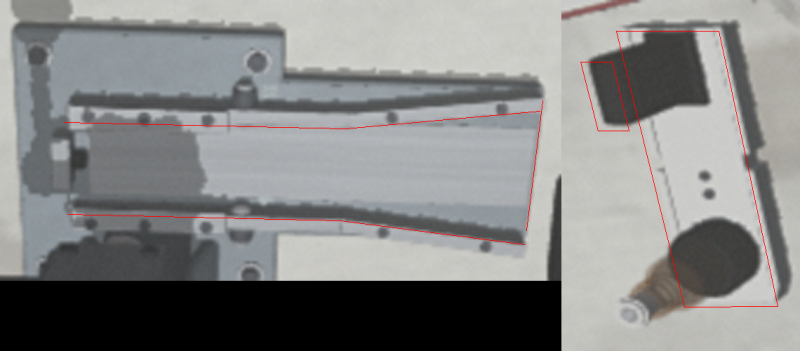

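The press overlay matches the guides within about 1 mm. The carrier sits about 3 mm nearer the robot and 2 mm further left than modelled, with yaw about -5°. I'll go over the fin.

Call:
jog_arm(increments=[{"dx":0.13,"dy":-1,"dz":0,"ax":0,"ay":0,"az":0.013,"gripper":1},{"dx":0.13,"dy":-1,"dz":0,"ax":0,"ay":0,"az":0.013,"gripper":1},{"dx":0.13,"dy":-1,"dz":0,"ax":0,"ay":0,"az":0.013,"gripper":1}])

```text
time: 2.0
eef_pos: [0.4494, 0.0246, 0.3581]
tcp_rot: [0.042, 0.999, -0.0, -0.0]
contact_force: [0.2, 0.9, -0.8]
opening: 1.0
finger_force: 0.0
```

Call:
jog_arm(increments=[{"dx":-0.08,"dy":-1,"dz":0,"ax":0,"ay":0,"az":0,"gripper":1},{"dx":-0.08,"dy":-1,"dz":0,"ax":0,"ay":0,"az":0,"gripper":1},{"dx":-0.08,"dy":-1,"dz":0,"ax":0,"ay":0,"az":0,"gripper":1}])

```text
time: 2.3
eef_pos: [0.4396, -0.0959, 0.358]
tcp_rot: [0.043, 0.999, -0.0, -0.0]
contact_force: [-0.7, 0.0, 0.1]
opening: 1.003
finger_force: 0.0
```

Call:
jog_arm(increments=[{"dx":-0.08,"dy":-0.88,"dz":-0.9,"ax":0,"ay":0,"az":0,"gripper":1},{"dx":-0.08,"dy":-0.88,"dz":-0.9,"ax":0,"ay":0,"az":0,"gripper":1},{"dx":-0.08,"dy":-0.88,"dz":-0.9,"ax":0,"ay":0,"az":0,"gripper":1},{"dx":-0.08,"dy":-0.88,"dz":-0.9,"ax":0,"ay":0,"az":0,"gripper":1},{"dx":-0.08,"dy":-0.88,"dz":-0.9,"ax":0,"ay":0,"az":0,"gripper":1}])

```text
time: 2.8
eef_pos: [0.4302, -0.1991, 0.2492]
tcp_rot: [0.043, 0.999, 0.001, -0.001]
contact_force: [-1.5, 0.0, 0.3]
opening: 1.001
finger_force: 0.0
```

```bash
python3 - <<'E'
from ov import *
s=get_state();print(s['time'],s['eef_pos'],s['tcp_rot'])
d=snap('wrist','w2');im=d['frame'].copy()
lines(im,d,press(.531,-.2085,np.radians(-5)),C,0,0,1,(0,0,255))
cv2.imwrite('pics/ov2.png',im)
E
```

```text
2.8 [ 0.43023111 -0.19906227  0.24917736] [ 0.04262648  0.9990899   0.00114038 -0.00103166]
```

View pics/ov2.png

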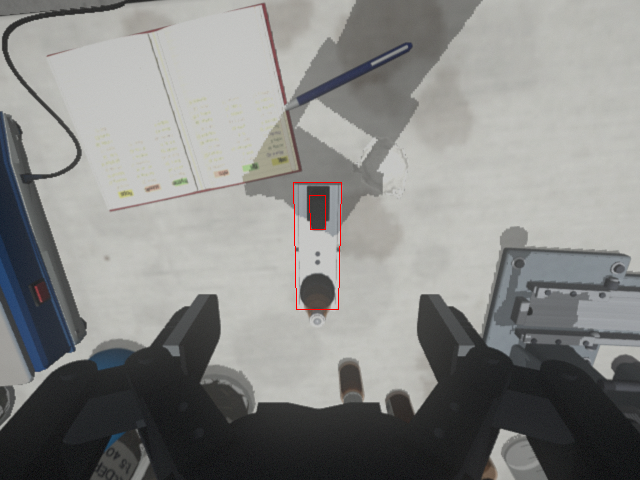

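The overlay agrees with the carrier (fin near (318,207), bottle at (317,300)), so I'll descend and grip.

Call:
jog_arm(increments=[{"dx":0.01,"dy":-0.01,"dz":-0.4,"ax":0,"ay":0,"az":0,"gripper":1},{"dx":0.01,"dy":-0.01,"dz":-0.7,"ax":0,"ay":0,"az":0,"gripper":1},{"dx":0.01,"dy":-0.01,"dz":-1,"ax":0,"ay":0,"az":0,"gripper":1},{"dx":0.01,"dy":-0.01,"dz":-1,"ax":0,"ay":0,"az":0,"gripper":1}])

```text
time: 3.25
eef_pos: [0.4299, -0.1982, 0.1272]
tcp_rot: [0.042, 0.999, 0.002, -0.003]
contact_force: [-0.3, -0.1, -1.4]
opening: 1.002
finger_force: 0.0
```

Call:
jog_arm(increments=[{"dx":0,"dy":0,"dz":-0.3,"ax":0,"ay":0,"az":0,"gripper":1},{"dx":0,"dy":0,"dz":-0.5,"ax":0,"ay":0,"az":0,"gripper":1},{"dx":0,"dy":0,"dz":-0.67,"ax":0,"ay":0,"az":0,"gripper":1},{"dx":0,"dy":0,"dz":-0.67,"ax":0,"ay":0,"az":0,"gripper":1},{"dx":0,"dy":0,"dz":-0.67,"ax":0,"ay":0,"az":0,"gripper":1}])

```text
time: 3.75
eef_pos: [0.4333, -0.2018, 0.0524]
tcp_rot: [0.042, 0.999, -0.001, 0.002]
contact_force: [-0.3, -0.2, -0.4]
opening: 1.006
finger_force: 0.0
```

Call:
jog_arm(increments=[{"dx":0,"dy":0,"dz":0,"ax":0,"ay":0,"az":0,"gripper":-1},{"dx":0,"dy":0,"dz":0,"ax":0,"ay":0,"az":0,"gripper":-1},{"dx":0,"dy":0,"dz":0,"ax":0,"ay":0,"az":0,"gripper":-1},{"dx":0,"dy":0,"dz":0,"ax":0,"ay":0,"az":0,"gripper":-1},{"dx":0,"dy":0,"dz":0,"ax":0,"ay":0,"az":0,"gripper":-1},{"dx":0,"dy":0,"dz":0,"ax":0,"ay":0,"az":0,"gripper":-1},{"dx":0,"dy":0,"dz":0,"ax":0,"ay":0,"az":0,"gripper":-1},{"dx":0,"dy":0,"dz":0,"ax":0,"ay":0,"az":0,"gripper":-1}], force=70)

```text
time: 4.55
eef_pos: [0.4317, -0.2016, 0.0503]
tcp_rot: [0.043, 0.999, -0.0, 0.0]
contact_force: [-1.9, 1.7, 4.6]
opening: 0.152
finger_force: 69.2
```

Call:
jog_arm(increments=[{"dx":0,"dy":0,"dz":0.2,"ax":0,"ay":0,"az":0,"gripper":-1},{"dx":0,"dy":0,"dz":0.5,"ax":0,"ay":0,"az":0,"gripper":-1},{"dx":0,"dy":0,"dz":0.8,"ax":0,"ay":0,"az":0,"gripper":-1},{"dx":0,"dy":0,"dz":0.8,"ax":0,"ay":0,"az":0,"gripper":-1}])

```text
time: 4.95
eef_pos: [0.4338, -0.2032, 0.1502]
tcp_rot: [0.043, 0.999, -0.003, 0.004]
contact_force: [1.1, -1.0, -2.1]
opening: 0.15
finger_force: 68.7
```

Call:
jog_arm(increments=[{"dx":0.08,"dy":0,"dz":0,"ax":0,"ay":0,"az":-0.06,"gripper":-1},{"dx":0.08,"dy":0,"dz":0,"ax":0,"ay":0,"az":-0.13,"gripper":-1},{"dx":0.08,"dy":0,"dz":0,"ax":0,"ay":0,"az":-0.21,"gripper":-1},{"dx":0.08,"dy":0,"dz":0,"ax":0,"ay":0,"az":-0.29,"gripper":-1},{"dx":0.08,"dy":0,"dz":0,"ax":0,"ay":0,"az":-0.37,"gripper":-1},{"dx":0.08,"dy":0,"dz":0,"ax":0,"ay":0,"az":-0.45,"gripper":-1},{"dx":0.08,"dy":0,"dz":0,"ax":0,"ay":0,"az":-0.515,"gripper":-1}])

```text
time: 5.65
eef_pos: [0.4395, -0.2003, 0.143]
tcp_rot: [0.435, 0.901, 0.001, -0.003]
contact_force: [-0.1, -0.7, -2.6]
opening: 0.155
finger_force: 68.7
```

Call:
jog_arm(increments=[{"dx":0,"dy":0,"dz":0,"ax":0,"ay":0,"az":-0.08,"gripper":-1},{"dx":0,"dy":0,"dz":0,"ax":0,"ay":0,"az":-0.16,"gripper":-1},{"dx":0,"dy":0,"dz":0,"ax":0,"ay":0,"az":-0.24,"gripper":-1},{"dx":0,"dy":0,"dz":0,"ax":0,"ay":0,"az":-0.32,"gripper":-1},{"dx":0,"dy":0,"dz":0,"ax":0,"ay":0,"az":-0.4,"gripper":-1},{"dx":0,"dy":0,"dz":0,"ax":0,"ay":0,"az":-0.47,"gripper":-1},{"dx":0,"dy":0,"dz":0,"ax":0,"ay":0,"az":-0.516,"gripper":-1},{"dx":0,"dy":0,"dz":0,"ax":0,"ay":0,"az":-0.516,"gripper":-1}])

```text
time: 6.45
eef_pos: [0.4397, -0.2004, 0.1433]
tcp_rot: [0.753, 0.658, -0.0, -0.002]
contact_force: [1.0, 0.5, -3.6]
opening: 0.155
finger_force: 68.6
```

```bash
python3 - <<'E'
from h import *
s=get_state();print(s['time'],s['eef_pos'],s['tcp_rot'],s['qpos'],R.from_quat(s['tcp_rot']).as_matrix().round(4))
E
```

```text
6.45 [ 0.43972035 -0.20040867  0.14330535] [ 7.53064063e-01  6.57943223e-01 -3.46506575e-04 -2.26073269e-03] [-6.38120634e-01 -1.00514333e-02  2.12849087e+00  3.33724511e-04
  1.02771858e+00 -5.03670576e-01] [[ 0.1342  0.9909 -0.0035]
 [ 0.9909 -0.1342  0.0029]
 [ 0.0025 -0.0039 -1.    ]]
```

```bash
python3 - <<'E'
from h import *
t=load('top0')
for n,u,v,z in(('a',217,204,.078),('b',195,226,.078),('nest',181,265,.03),('sp fin',177,309,.059),('tape',157,227,.018),('sp right edge',193,285,.012)):print(n,pz(t,u,v,z).round(3), pd(t,u,v).round(3))
c,s=np.cos(np.radians(-7.7)),np.sin(np.radians(-7.7))
for y in(.185,.21,.22,.26,.1):print(y,(.583-s*y,.0627+c*y))
E
```

```text
a [0.695 0.295 0.078] [0.694 0.294 0.081]
b [0.647 0.344 0.078] [0.647 0.344 0.076]
nest [0.563 0.386 0.03 ] [0.564 0.39  0.014]
sp fin [0.464 0.389 0.059] [0.464 0.393 0.044]
tape [0.654 0.444 0.018] [ 0.656  0.45  -0.003]
sp right edge [0.517 0.363 0.012] [ 0.518  0.365 -0.001]
0.185 (np.float64(0.607787444302384), np.float64(0.24603189194724473))
0.21 (np.float64(0.6111370989378413), np.float64(0.27080647194011565))
0.22 (np.float64(0.6124769607920242), np.float64(0.280716303937264))
0.26 (np.float64(0.6178364082087558), np.float64(0.3203556319258575))
0.1 (np.float64(0.5963986185418292), np.float64(0.16179831997148364))
```

Call:
jog_arm(increments=[{"dx":0,"dy":0,"dz":0.4,"ax":0,"ay":0,"az":0,"gripper":-1},{"dx":0,"dy":0,"dz":0.8,"ax":0,"ay":0,"az":0,"gripper":-1},{"dx":0,"dy":0,"dz":1,"ax":0,"ay":0,"az":0,"gripper":-1}])

```text
time: 6.75
eef_pos: [0.442, -0.202, 0.2689]
tcp_rot: [0.752, 0.659, 0.001, 0.002]
contact_force: [1.4, -0.4, -2.1]
opening: 0.155
finger_force: 69.3
```

Call:
jog_arm(increments=[{"dx":0,"dy":0.2,"dz":0.3,"ax":0,"ay":0,"az":0,"gripper":-1},{"dx":0,"dy":0.3,"dz":0.6,"ax":0,"ay":0,"az":0,"gripper":-1},{"dx":0,"dy":0.4,"dz":0.725,"ax":0,"ay":0,"az":0,"gripper":-1},{"dx":0,"dy":0.4,"dz":0.725,"ax":0,"ay":0,"az":0,"gripper":-1}])

```text
time: 7.15
eef_pos: [0.4418, -0.1527, 0.3545]
tcp_rot: [0.752, 0.659, 0.001, 0.002]
contact_force: [0.6, -0.4, -2.7]
opening: 0.152
finger_force: 69.3
```

Call:
jog_arm(increments=[{"dx":0,"dy":0.25,"dz":0,"ax":0,"ay":0,"az":0,"gripper":-1},{"dx":0,"dy":0.5,"dz":0,"ax":0,"ay":0,"az":0,"gripper":-1},{"dx":0,"dy":0.75,"dz":0,"ax":0,"ay":0,"az":0,"gripper":-1},{"dx":0,"dy":1,"dz":0,"ax":0,"ay":0,"az":0,"gripper":-1}])

```text
time: 7.55
eef_pos: [0.4402, -0.0326, 0.3491]
tcp_rot: [0.753, 0.658, -0.001, -0.002]
contact_force: [0.9, 0.1, -2.6]
opening: 0.15
finger_force: 69.2
```

Call:
jog_arm(increments=[{"dx":0,"dy":0.25,"dz":0,"ax":0,"ay":0,"az":0,"gripper":-1},{"dx":0,"dy":0.5,"dz":0,"ax":0,"ay":0,"az":0,"gripper":-1},{"dx":0,"dy":0.75,"dz":0,"ax":0,"ay":0,"az":0,"gripper":-1},{"dx":0,"dy":1,"dz":0,"ax":0,"ay":0,"az":0,"gripper":-1}])

```text
time: 7.95
eef_pos: [0.4403, 0.0874, 0.3491]
tcp_rot: [0.753, 0.658, -0.002, -0.002]
contact_force: [-0.1, 0.3, -2.7]
opening: 0.153
finger_force: 69.2
```

Call:
jog_arm(increments=[{"dx":0,"dy":0.25,"dz":0,"ax":0,"ay":0,"az":0,"gripper":-1},{"dx":0,"dy":0.5,"dz":0,"ax":0,"ay":0,"az":0,"gripper":-1},{"dx":0,"dy":0.75,"dz":0,"ax":0,"ay":0,"az":0,"gripper":-1},{"dx":0,"dy":1,"dz":0,"ax":0,"ay":0,"az":0,"gripper":-1}])

```text
time: 8.35
eef_pos: [0.4404, 0.2073, 0.3489]
tcp_rot: [0.753, 0.658, -0.002, -0.001]
contact_force: [0.6, 0.2, -2.6]
opening: 0.148
finger_force: 69.2
```

Call:
jog_arm(increments=[{"dx":0,"dy":0.25,"dz":0,"ax":0,"ay":0,"az":0,"gripper":-1},{"dx":0,"dy":0.5,"dz":0,"ax":0,"ay":0,"az":0,"gripper":-1},{"dx":0,"dy":0.735,"dz":-0.3,"ax":0,"ay":0,"az":0,"gripper":-1},{"dx":0,"dy":0.735,"dz":-0.6,"ax":0,"ay":0,"az":0,"gripper":-1},{"dx":0,"dy":0.735,"dz":-1,"ax":0,"ay":0,"az":0,"gripper":-1},{"dx":0,"dy":0.735,"dz":-1,"ax":0,"ay":0,"az":0,"gripper":-1}])

```text
time: 8.95
eef_pos: [0.435, 0.2921, 0.2209]
tcp_rot: [0.753, 0.658, -0.011, -0.003]
contact_force: [-1.1, -0.5, -5.2]
opening: 0.15
finger_force: 69.1
```

```bash
python3 - <<'E'
from ov import *
s=get_state();print(s['time'],s['eef_pos'],R.from_quat(s['tcp_rot']).as_matrix().round(4),s['contact_force'])
d=snap('wrist','w3');im=d['frame'].copy()
Rt=R.from_quat(s['tcp_rot']).as_matrix()
# carrier in tool: fin at grasp; carrier x = -tool x, y=tool y, z=-tool z
f=lambda p:np.array(s['eef_pos'])+Rt@np.array([-(p[0]+.1),p[1],.006-(p[2]-.042)])
lines(im,d,f,C+box(-.005,.005,-.005,.005,.0815),0,0,1,(0,0,255))
lines(im,d,press(.583,.0627,np.radians(-7.7)),G,0,0,1,(0,255,0))
cv2.imwrite('pics/ov3.png',im)
E
```

```text
8.95 [0.43503674 0.2921384  0.22090741] [[ 0.1333  0.9909 -0.0207]
 [ 0.991  -0.1335 -0.0088]
 [-0.0115 -0.0193 -0.9997]] [-1.06471202 -0.52665176 -5.22482237]
```

View pics/ov3.png

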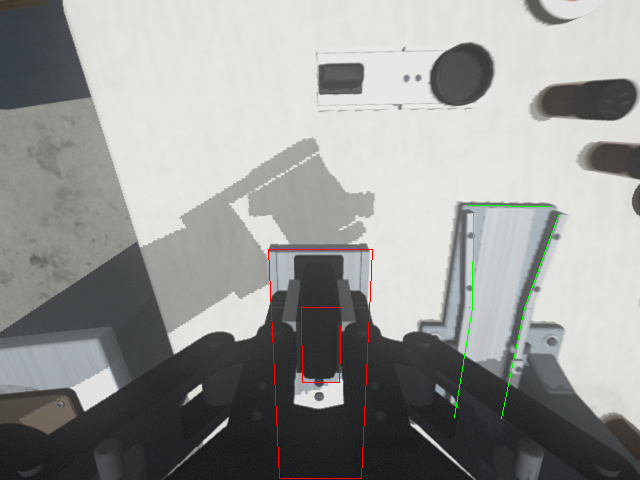

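The carrier hangs square in the jaws (rear plate edge at rows 246-250, matching the overlay) and the guides line up with the green model. I'll go over the flared end.

Call:
jog_arm(increments=[{"dx":0.3,"dy":0,"dz":0,"ax":0,"ay":0,"az":0,"gripper":-1},{"dx":0.6,"dy":0,"dz":0,"ax":0,"ay":0,"az":0,"gripper":-1},{"dx":0.9,"dy":0,"dz":0,"ax":0,"ay":0,"az":0,"gripper":-1},{"dx":1,"dy":0,"dz":0,"ax":0,"ay":0,"az":0,"gripper":-1}])

```text
time: 9.4
eef_pos: [0.5655, 0.2941, 0.2357]
tcp_rot: [0.754, 0.657, 0.003, 0.001]
contact_force: [0.3, 0.4, -2.4]
opening: 0.154
finger_force: 69.4
```

Call:
jog_arm(increments=[{"dx":0.25,"dy":0,"dz":-0.3,"ax":0,"ay":0,"az":0,"gripper":-1},{"dx":0.45,"dy":0,"dz":-0.6,"ax":0,"ay":0,"az":0,"gripper":-1},{"dx":0.45,"dy":0,"dz":-0.9,"ax":0,"ay":0,"az":0,"gripper":-1},{"dx":0.45,"dy":0,"dz":-0.9,"ax":0,"ay":0,"az":0,"gripper":-1},{"dx":0.45,"dy":0,"dz":-0.9,"ax":0,"ay":0,"az":0,"gripper":-1},{"dx":0.45,"dy":0,"dz":-0.9,"ax":0,"ay":0,"az":0,"gripper":-1}])

```text
time: 10.0
eef_pos: [0.6166, 0.2955, 0.1288]
tcp_rot: [0.753, 0.658, 0.003, 0.001]
contact_force: [0.9, -0.3, -2.9]
opening: 0.153
finger_force: 69.3
```

```bash
python3 - <<'E'
from ov import *
s=get_state();print(s['time'],s['eef_pos'],R.from_quat(s['tcp_rot']).as_matrix().round(4),s['contact_force'])
d=snap('wrist','w4');im=d['frame'].copy()
Rt=R.from_quat(s['tcp_rot']).as_matrix()
f=lambda p:np.array(s['eef_pos'])+Rt@np.array([-(p[0]+.1),p[1],.006-(p[2]-.042)])
lines(im,d,f,C,0,0,1,(0,0,255))
lines(im,d,press(.583,.0627,np.radians(-7.7)),G,0,0,1,(0,255,0))
cv2.imwrite('pics/ov4.png',im)
E
```

```text
10.0 [0.61664555 0.2954852  0.12880715] [[ 0.1337  0.991   0.0054]
 [ 0.991  -0.1337  0.0016]
 [ 0.0023  0.0051 -1.    ]] [ 0.91305464 -0.25136534 -2.88640492]
```

View pics/ov4.png

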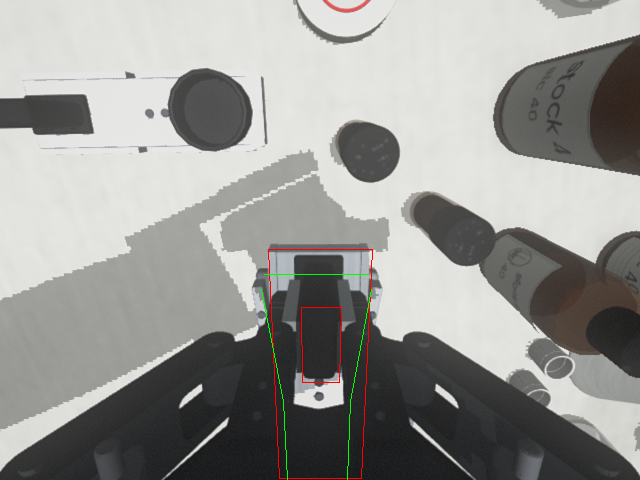

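The carrier is centred on the flare within about 1-2 mm (guides at columns 262 and 376, carrier at 268 and 373). I'll lower it.

Call:
jog_arm(increments=[{"dx":-0.005,"dy":0,"dz":-0.2,"ax":0,"ay":0,"az":0,"gripper":-1},{"dx":-0.005,"dy":0,"dz":-0.4,"ax":0,"ay":0,"az":0,"gripper":-1},{"dx":-0.005,"dy":0,"dz":-0.4,"ax":0,"ay":0,"az":0,"gripper":-1},{"dx":-0.005,"dy":0,"dz":-0.4,"ax":0,"ay":0,"az":0,"gripper":-1}])

```text
time: 10.45
eef_pos: [0.615, 0.2952, 0.0788]
tcp_rot: [0.753, 0.658, 0.001, 0.0]
contact_force: [0.1, -0.3, -2.5]
opening: 0.153
finger_force: 69.3
```

```bash
cat > pf.py <<'E'
from h import *
def pp(o=(.583,.0627),yaw=-7.7):
    s=get_state();p=np.array(s['eef_pos']);a=np.radians(yaw);c,n=np.cos(a),np.sin(a);d=p[:2]-o
    F=np.array(s['contact_force']);M=R.from_quat(s['tcp_rot']).as_matrix()
    rot=lambda v:(c*v[0]+n*v[1],-n*v[0]+c*v[1])
    print('t %.2f'%s['time'],'pos',p.round(4),'press xy mm',np.round(np.array(rot(d))*1e3,1),'F press',np.round([*rot(F),F[2]],1),'yaw',np.degrees(np.arctan2(M[1,1],M[0,1])).round(2),'tilt',M[2,:2].round(4),'grip',s['opening'],s['finger_force'],'T',np.round(s['wrist_torque'],2))
E
python3 -c "
from pf import *
pp()"
```

```text
t 10.45 pos [0.615  0.2952 0.0788] press xy mm [  0.6 234.7] F press [ 0.2 -0.3 -2.5] yaw -7.68 tilt [0.0008 0.0018] grip 0.1533269605616744 69.30817723274231 T [ 0.19 -0.04  0.04]
```

Call:
jog_arm(increments=[{"dx":0,"dy":0,"dz":-0.06,"ax":0,"ay":0,"az":0,"gripper":-1},{"dx":0,"dy":0,"dz":-0.11,"ax":0,"ay":0,"az":0,"gripper":-1},{"dx":0,"dy":0,"dz":-0.11,"ax":0,"ay":0,"az":0,"gripper":-1},{"dx":0,"dy":0,"dz":-0.11,"ax":0,"ay":0,"az":0,"gripper":-1}])

```text
time: 10.85
eef_pos: [0.6157, 0.2954, 0.0654]
tcp_rot: [0.753, 0.658, 0.002, 0.001]
contact_force: [1.7, 1.5, 2.8]
opening: 0.152
finger_force: 69.8
```

```bash
python3 -c "
from pf import *
pp()"
```

```text
t 10.85 pos [0.6157 0.2954 0.0654] press xy mm [  1.3 234.9] F press [1.5 1.7 2.8] yaw -7.69 tilt [0.0015 0.0032] grip 0.15203815657371508 69.8422908782959 T [ 0.13 -0.04  0.1 ]
```

Call:
jog_arm(increments=[{"dx":-0.007,"dy":-0.05,"dz":0,"ax":0,"ay":0,"az":0,"gripper":-1},{"dx":-0.013,"dy":-0.1,"dz":0,"ax":0,"ay":0,"az":0,"gripper":-1},{"dx":-0.02,"dy":-0.15,"dz":0,"ax":0,"ay":0,"az":0,"gripper":-1},{"dx":-0.027,"dy":-0.2,"dz":0,"ax":0,"ay":0,"az":0,"gripper":-1},{"dx":-0.034,"dy":-0.25,"dz":0,"ax":0,"ay":0,"az":0,"gripper":-1},{"dx":-0.034,"dy":-0.25,"dz":0,"ax":0,"ay":0,"az":0,"gripper":-1}])

```text
time: 11.45
eef_pos: [0.6112, 0.2643, 0.0654]
tcp_rot: [0.753, 0.658, 0.001, 0.0]
contact_force: [-0.4, 2.2, 7.0]
opening: 0.149
finger_force: 70.7
```

```bash
python3 -c "
from pf import *
pp()"
```

```text
t 11.45 pos [0.6112 0.2643 0.0654] press xy mm [  1.  203.6] F press [-0.7  2.1  7. ] yaw -7.77 tilt [0.0013 0.002 ] grip 0.14920303820233727 70.74690341949463 T [ 0.31  0.09 -0.  ]
```

Call:
jog_arm(increments=[{"dx":-0.011,"dy":-0.08,"dz":0.003,"ax":0,"ay":0,"az":0,"gripper":-1},{"dx":-0.022,"dy":-0.16,"dz":0.003,"ax":0,"ay":0,"az":0,"gripper":-1},{"dx":-0.033,"dy":-0.24,"dz":0.003,"ax":0,"ay":0,"az":0,"gripper":-1},{"dx":-0.044,"dy":-0.32,"dz":0.003,"ax":0,"ay":0,"az":0,"gripper":-1},{"dx":-0.056,"dy":-0.41,"dz":0.003,"ax":0,"ay":0,"az":0,"gripper":-1},{"dx":-0.056,"dy":-0.41,"dz":0.003,"ax":0,"ay":0,"az":0,"gripper":-1}])

```text
time: 12.05
eef_pos: [0.6041, 0.2151, 0.0654]
tcp_rot: [0.753, 0.658, 0.001, 0.0]
contact_force: [-0.1, 1.8, 7.1]
opening: 0.153
finger_force: 70.8
```

```bash
python3 -c "
from pf import *
pp()"
```

```text
t 12.05 pos [0.6041 0.2151 0.0654] press xy mm [  0.5 153.8] F press [-0.4  1.8  7.1] yaw -7.76 tilt [0.0009 0.0015] grip 0.1529114645424349 70.75860142707825 T [ 0.34  0.09 -0.05]
```

Call:
jog_arm(increments=[{"dx":-0.01,"dy":-0.08,"dz":0.002,"ax":0,"ay":0,"az":0,"gripper":-1},{"dx":-0.021,"dy":-0.16,"dz":0.002,"ax":0,"ay":0,"az":0,"gripper":-1},{"dx":-0.032,"dy":-0.24,"dz":0.002,"ax":0,"ay":0,"az":0,"gripper":-1},{"dx":-0.042,"dy":-0.31,"dz":0.002,"ax":0,"ay":0,"az":0,"gripper":-1},{"dx":-0.051,"dy":-0.38,"dz":0.002,"ax":0,"ay":0,"az":0,"gripper":-1},{"dx":-0.051,"dy":-0.38,"dz":0.002,"ax":0,"ay":0,"az":0,"gripper":-1}])

```text
time: 12.65
eef_pos: [0.5978, 0.1696, 0.0654]
tcp_rot: [0.753, 0.658, 0.001, 0.0]
contact_force: [0.5, 2.7, 6.6]
opening: 0.151
finger_force: 70.7
```

```bash
python3 -c "
from pf import *
pp()"
```

```text
t 12.65 pos [0.5978 0.1696 0.0654] press xy mm [  0.3 107.9] F press [0.1 2.8 6.6] yaw -7.75 tilt [0.0008 0.0009] grip 0.1512325717614188 70.72057485580444 T [ 0.46  0.07 -0.04]
```

Now 2 mm steps, watching the axial force for the notch drop or the stop.

Call:
jog_arm(increments=[{"dx":-0.002,"dy":-0.017,"dz":0,"ax":0,"ay":0,"az":0,"gripper":-1},{"dx":-0.004,"dy":-0.033,"dz":0,"ax":0,"ay":0,"az":0,"gripper":-1},{"dx":-0.004,"dy":-0.033,"dz":0,"ax":0,"ay":0,"az":0,"gripper":-1}])

```text
time: 12.95
eef_pos: [0.5972, 0.1656, 0.0654]
tcp_rot: [0.753, 0.658, 0.0, 0.0]
contact_force: [-0.4, 2.7, 6.8]
opening: 0.154
finger_force: 70.8
```

Call:
jog_arm(increments=[{"dx":-0.002,"dy":-0.016,"dz":0,"ax":0,"ay":0,"az":0,"gripper":-1},{"dx":-0.002,"dy":-0.016,"dz":0,"ax":0,"ay":0,"az":0,"gripper":-1}])

```text
time: 13.15
eef_pos: [0.5972, 0.1644, 0.0654]
tcp_rot: [0.753, 0.658, 0.001, -0.0]
contact_force: [-0.2, 5.6, 4.9]
opening: 0.155
finger_force: 70.6
```

Call:
jog_arm(increments=[{"dx":-0.002,"dy":-0.016,"dz":0,"ax":0,"ay":0,"az":0,"gripper":-1},{"dx":-0.002,"dy":-0.016,"dz":0,"ax":0,"ay":0,"az":0,"gripper":-1}])

```text
time: 13.35
eef_pos: [0.5971, 0.1638, 0.0654]
tcp_rot: [0.754, 0.657, 0.002, -0.001]
contact_force: [1.6, 10.3, 5.5]
opening: 0.15
finger_force: 70.4
```

```bash
python3 -c "
from pf import *
pp()"
```

```text
t 13.35 pos [0.5971 0.1638 0.0654] press xy mm [  0.4 102.1] F press [ 0.2 10.4  5.5] yaw -7.8 tilt [0.0046 0.0018] grip 0.14952106204010726 70.38785219192505 T [ 1.3  -0.1  -0.04]
```

Call:
jog_arm(increments=[{"dx":-0.002,"dy":-0.012,"dz":0,"ax":0,"ay":0,"az":0,"gripper":-1},{"dx":-0.002,"dy":-0.012,"dz":0,"ax":0,"ay":0,"az":0,"gripper":-1}])

```text
time: 13.55
eef_pos: [0.5971, 0.1634, 0.0657]
tcp_rot: [0.754, 0.657, 0.003, -0.001]
contact_force: [1.6, 13.4, 5.2]
opening: 0.155
finger_force: 70.5
```

Call:
jog_arm(increments=[{"dx":-0.002,"dy":-0.012,"dz":0,"ax":0,"ay":0,"az":0,"gripper":-1},{"dx":-0.002,"dy":-0.012,"dz":0,"ax":0,"ay":0,"az":0,"gripper":-1}])

```text
time: 13.75
eef_pos: [0.5972, 0.163, 0.0661]
tcp_rot: [0.754, 0.657, 0.004, -0.002]
contact_force: [1.9, 16.8, 5.2]
opening: 0.154
finger_force: 70.5
```

```bash
python3 -c "
from pf import *
pp()"
```

```text
t 13.75 pos [0.5972 0.163  0.0661] press xy mm [  0.6 101.3] F press [-0.4 16.9  5.2] yaw -7.85 tilt [0.0086 0.0033] grip 0.15402655652466815 70.49445390701294 T [ 2.28 -0.13 -0.13]
```

Call:
jog_arm(increments=[{"dx":0.004,"dy":0.025,"dz":0,"ax":0,"ay":0,"az":0,"gripper":-1},{"dx":0.006,"dy":0.042,"dz":0,"ax":0,"ay":0,"az":0,"gripper":-1},{"dx":0.006,"dy":0.042,"dz":0,"ax":0,"ay":0,"az":0,"gripper":-1}])

```text
time: 14.05
eef_pos: [0.5969, 0.1636, 0.0654]
tcp_rot: [0.753, 0.658, -0.0, 0.0]
contact_force: [-1.1, 1.3, 6.1]
opening: 0.154
finger_force: 70.9
```

```bash
python3 -c "
from pf import *
pp()"
```

```text
t 14.05 pos [0.5969 0.1636 0.0654] press xy mm [  0.3 101.8] F press [-1.2  1.2  6.1] yaw -7.68 tilt [-0.0011  0.0002] grip 0.15436008084083166 70.87262034416199 T [ 0.21  0.12 -0.06]
```

Call:
jog_arm(increments=[{"dx":0.002,"dy":0.02,"dz":0,"ax":0,"ay":0,"az":0,"gripper":-1},{"dx":0.002,"dy":0.02,"dz":0,"ax":0,"ay":0,"az":0,"gripper":-1}])

```text
time: 14.25
eef_pos: [0.5972, 0.1644, 0.0654]
tcp_rot: [0.753, 0.658, -0.001, 0.001]
contact_force: [-1.8, -4.3, 7.4]
opening: 0.151
finger_force: 70.9
```

```bash
python3 -c "
from pf import *
pp()"
```

```text
t 14.25 pos [0.5972 0.1644 0.0654] press xy mm [  0.4 102.7] F press [-1.2 -4.5  7.4] yaw -7.65 tilt [-0.0039 -0.    ] grip 0.15133410476442805 70.93292355537415 T [-0.46  0.21  0.02]
```

The carrier resists both ways, so the plungers are in their notches. I'll release it, rise and check.

Call:
jog_arm(increments=[{"dx":-0.001,"dy":-0.01,"dz":0,"ax":0,"ay":0,"az":0,"gripper":-1},{"dx":-0.001,"dy":-0.01,"dz":0,"ax":0,"ay":0,"az":0,"gripper":0},{"dx":-0.001,"dy":-0.01,"dz":0,"ax":0,"ay":0,"az":0,"gripper":0},{"dx":-0.001,"dy":-0.01,"dz":0,"ax":0,"ay":0,"az":0,"gripper":0},{"dx":-0.001,"dy":-0.01,"dz":0,"ax":0,"ay":0,"az":0,"gripper":0}])

```text
time: 14.75
eef_pos: [0.5963, 0.1652, 0.0635]
tcp_rot: [0.753, 0.658, -0.001, -0.0]
contact_force: [-0.2, -0.2, 0.6]
opening: 0.505
finger_force: 0.0
```

Call:
jog_arm(increments=[{"dx":0,"dy":0,"dz":0.15,"ax":0,"ay":0,"az":0,"gripper":0},{"dx":0,"dy":0.1,"dz":0.4,"ax":0,"ay":0,"az":0,"gripper":0},{"dx":0,"dy":0.3,"dz":0.8,"ax":0,"ay":0,"az":0,"gripper":0},{"dx":0,"dy":0.5,"dz":1,"ax":0,"ay":0,"az":0,"gripper":0},{"dx":0,"dy":0.5,"dz":1,"ax":0,"ay":0,"az":0,"gripper":0}])

```text
time: 15.25
eef_pos: [0.5995, 0.2286, 0.1905]
tcp_rot: [0.752, 0.659, 0.005, 0.002]
contact_force: [0.1, 0.3, 0.3]
opening: 0.5
finger_force: 0.0
```

```bash
python3 - <<'E'
from ov import *
from pf import pp
pp()
d=snap('wrist','w5');im=d['frame'].copy()
# carrier home: origin at press origin, x along press -y, on z .015
f0=press(.583,.0627,np.radians(-7.7))
H=lambda p:f0((p[1],-p[0],p[2]+.015))
lines(im,d,H,C,0,0,1,(0,0,255)); lines(im,d,f0,G,0,0,1,(0,255,0))
for n,p in(('rear L',(-.12,-.025,.012)),('rear R',(-.12,.025,.012)),('fin',(-.1,0,.059))):print(n,proj(d,H(p)))
us=[proj(d,H(p)) for p in((-.12,-.03,.012),(-.05,.03,.059),(-.05,-.03,.059),(-.12,.03,.012))]
u=np.array(us);u0,v0=u.min(0).astype(int)-12;u1,v1=u.max(0).astype(int)+12
k=min(780/(u1-u0),580/(v1-v0));u0,v0=max(u0,0),max(v0,0)
k=int(k);raw=cv2.resize(d['frame'][v0:v1,u0:u1],None,fx=k,fy=k,interpolation=cv2.INTER_CUBIC)
lines(raw,d,H,C,u0,v0,k,(0,0,255));lines(raw,d,f0,G,u0,v0,k,(0,255,0));print(u0,v0,k,raw.shape)
cv2.imwrite('pics/ov5.png',raw[:600,:800])
E
```

```text
t 15.25 pos [0.5995 0.2286 0.1905] press xy mm [ -5.8 166.6] F press [0.1 0.3 0.3] yaw -7.54 tilt [0.0042 0.0101] grip 0.5002223142078924 0.0 T [-0.02  0.01 -0.02]
rear L [295.91361501 268.5892753 ]
rear R [351.95818779 268.45896007]
fin [325.33136718 316.71383516]
276 256 4 (504, 388, 3)
```

View pics/ov5.png

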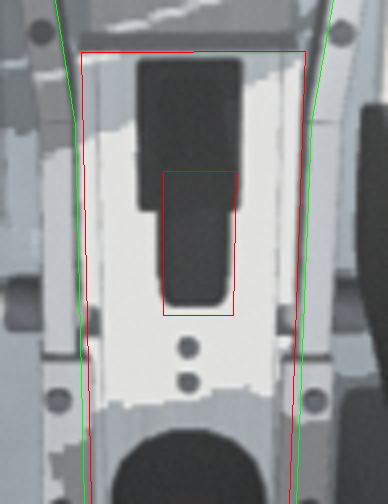

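The plate's rear edge lies on the predicted home outline, and the notches at crop (92,320) and (287,320) sit beside the plunger housings. A quick numeric check against the keeper end at crop row 356 follows.

```bash
python3 - <<'E'
from ov import *
d=load('w5');f0=press(.583,.0627,np.radians(-7.7));q=lambda p:((proj(d,f0(p))-[276,256]+.5)*4).round(0)
for z in(.029,.033):print('keeper end',z,q((-.0265,.042,z)))
for z in(.018,.022,.027,.031):print('y50',z,q((-.04,.05,z)))
print('notch top',q((-.025,.05,.027)),q((-.025,.045,.027)),'bot',q((-.025,.05,.015)))
print('rear',q((0,.12,.027)),'screw hole',)
E
```

```text
keeper end 0.029 [ 81. 357.]
keeper end 0.033 [ 80. 367.]
y50 0.018 [ 27. 301.]
y50 0.022 [ 26. 311.]
y50 0.027 [ 24. 323.]
y50 0.031 [ 22. 333.]
notch top [ 87. 323.] [ 87. 341.] bot [ 89. 294.]
rear [194.  52.] screw hole
```

All three references agree within 0.5 mm, so the carrier is home and free. Next is the knob: rise, turn the jaw to the press's y axis, and go above it.

Call:
jog_arm(increments=[{"dx":0,"dy":0,"dz":0.4,"ax":0,"ay":0,"az":0.06,"gripper":1},{"dx":0,"dy":0,"dz":0.8,"ax":0,"ay":0,"az":0.14,"gripper":1},{"dx":0,"dy":0,"dz":1,"ax":0,"ay":0,"az":0.23,"gripper":1},{"dx":0,"dy":0,"dz":1,"ax":0,"ay":0,"az":0.32,"gripper":1},{"dx":0,"dy":0,"dz":1,"ax":0,"ay":0,"az":0.41,"gripper":1},{"dx":0,"dy":0,"dz":1,"ax":0,"ay":0,"az":0.5,"gripper":1}])

```text
time: 15.9
eef_pos: [0.5963, 0.2244, 0.3016]
tcp_rot: [0.442, 0.897, -0.002, -0.002]
contact_force: [0.3, -0.1, -0.3]
opening: 0.999
finger_force: 0.0
```

Call:
jog_arm(increments=[{"dx":-0.1,"dy":-0.1,"dz":0.2,"ax":0,"ay":0,"az":0.09,"gripper":1},{"dx":-0.2,"dy":-0.3,"dz":0.4,"ax":0,"ay":0,"az":0.18,"gripper":1},{"dx":-0.3,"dy":-0.5,"dz":0.55,"ax":0,"ay":0,"az":0.27,"gripper":1},{"dx":-0.4,"dy":-0.7,"dz":0.55,"ax":0,"ay":0,"az":0.36,"gripper":1},{"dx":-0.4,"dy":-0.9,"dz":0.55,"ax":0,"ay":0,"az":0.45,"gripper":1},{"dx":-0.4,"dy":-0.9,"dz":0.55,"ax":0,"ay":0,"az":0.5,"gripper":1}])

```text
time: 16.5
eef_pos: [0.5482, 0.1144, 0.3678]
tcp_rot: [0.067, 0.998, -0.001, -0.002]
contact_force: [-0.5, -0.4, -0.4]
opening: 0.999
finger_force: 0.0
```

Call:
jog_arm(increments=[{"dx":-0.15,"dy":-0.3,"dz":0,"ax":0,"ay":0,"az":0,"gripper":1},{"dx":-0.3,"dy":-0.6,"dz":0,"ax":0,"ay":0,"az":0,"gripper":1},{"dx":-0.33,"dy":-0.82,"dz":0,"ax":0,"ay":0,"az":0,"gripper":1},{"dx":-0.33,"dy":-0.82,"dz":0,"ax":0,"ay":0,"az":0,"gripper":1},{"dx":-0.33,"dy":-0.82,"dz":0,"ax":0,"ay":0,"az":0,"gripper":1}])

```text
time: 17.0
eef_pos: [0.5088, 0.0184, 0.3684]
tcp_rot: [0.068, 0.998, 0.0, -0.002]
contact_force: [-0.7, 0.5, 0.0]
opening: 0.999
finger_force: 0.0
```

```bash
python3 - <<'E'
from pf import *
from cloud import cloud,rect
pp()
for n in('top','side'):
    d=snap(n,n+'6'); u,v=proj(d,(.5126,.020,.2593)).astype(int);P=cloud(d,u-14,u+14,v-14,v+14)
    q=P[(P[:,2]>.235)&(P[:,2]<.28)];print(n,(u,v),len(q),q.mean(0) if len(q) else '')
d=snap('wrist','w6');k=proj(d,(.5126,.020,.2593));print('knob px pred',k)
u,v=k.astype(int);P=cloud(d,max(u-60,0),u+60,max(v-60,0),min(v+60,480))
q=P[(P[:,2]>.235)&(P[:,2]<.28)]
from scipy.optimize import least_squares
print(len(q))
if len(q)>30:
    r=least_squares(lambda c:np.linalg.norm(q-c,axis=1)-.016,[.5126,.02,.259],loss='soft_l1',f_scale=.002);print(r.x.round(4),np.abs(r.fun).mean())
E
```

```text
t 17.00 pos [0.5088 0.0184 0.3684] press xy mm [-67.6 -53.8] F press [-0.8  0.4  0. ] yaw 82.18 tilt [0.0033 0.0002] grip 0.9985799873042353 0.0 T [-0.01  0.02  0.04]
top (np.int64(348), np.int64(281)) 0 
side (np.int64(291), np.int64(227)) 205 [0.51196192 0.01069965 0.26005011]
knob px pred [319.69083918 243.85545454]
1612
[0.5102 0.0214 0.2592] 0.0003706049641905065
```

A sphere fit puts the knob at (0.510, 0.021, 0.259), as predicted. I'll descend and grip.

Call:
jog_arm(increments=[{"dx":0.018,"dy":0.017,"dz":-0.3,"ax":0,"ay":0,"az":0,"gripper":1},{"dx":0.018,"dy":0.017,"dz":-0.6,"ax":0,"ay":0,"az":0,"gripper":1},{"dx":0.018,"dy":0.017,"dz":-0.85,"ax":0,"ay":0,"az":0,"gripper":1},{"dx":0.018,"dy":0.017,"dz":-0.85,"ax":0,"ay":0,"az":0,"gripper":1},{"dx":0.018,"dy":0.017,"dz":-0.85,"ax":0,"ay":0,"az":0,"gripper":1}])

```text
time: 17.65
eef_pos: [0.5116, 0.0218, 0.2684]
tcp_rot: [0.067, 0.998, 0.0, -0.0]
contact_force: [0.2, 1.0, 1.5]
opening: 1.002
finger_force: 0.0
```

Call:
jog_arm(increments=[{"dx":0,"dy":0,"dz":0,"ax":0,"ay":0,"az":0,"gripper":-1},{"dx":0,"dy":0,"dz":0,"ax":0,"ay":0,"az":0,"gripper":-1},{"dx":0,"dy":0,"dz":0,"ax":0,"ay":0,"az":0,"gripper":-1},{"dx":0,"dy":0,"dz":0,"ax":0,"ay":0,"az":0,"gripper":-1},{"dx":0,"dy":0,"dz":0,"ax":0,"ay":0,"az":0,"gripper":-1},{"dx":0,"dy":0,"dz":0,"ax":0,"ay":0,"az":0,"gripper":-1}], force=60)

```text
time: 18.25
eef_pos: [0.5116, 0.0211, 0.2696]
tcp_rot: [0.067, 0.998, -0.0, 0.0]
contact_force: [-2.6, 0.9, 5.8]
opening: 0.342
finger_force: 58.8
```

```bash
python3 - <<'E'
from pf import *
pp()
s=get_state()
a=np.radians(-7.7);c,n=np.cos(a),np.sin(a)
k=lambda t:np.array([-.130*np.sin(np.radians(40)+t),0,.130*np.cos(np.radians(40)+t)])
for t in np.arange(.1,1.0,.1):
    d=k(t)-k(0);print(round(t,2),np.round(np.array([c*d[0],n*d[0],d[2]])/.12,3))
E
```

```text
t 18.25 pos [0.5116 0.0211 0.2696] press xy mm [-65.1 -50.8] F press [-2.7  0.5  5.8] yaw 82.3 tilt [-0.0009 -0.0003] grip 0.3416003265374102 58.80062520503998 T [0.01 0.47 0.  ]
0.1 [-0.079  0.011 -0.074]
0.2 [-0.15   0.02  -0.155]
0.3 [-0.212  0.029 -0.243]
0.4 [-0.266  0.036 -0.337]
0.5 [-0.31   0.042 -0.435]
0.6 [-0.344  0.046 -0.538]
0.7 [-0.368  0.05  -0.644]
0.8 [-0.381  0.051 -0.751]
0.9 [-0.383  0.052 -0.859]
```

Gripped on the ball. Now I'll swing along the arc.

Call:
jog_arm(increments=[{"dx":-0.04,"dy":0.005,"dz":-0.036,"ax":0,"ay":0,"az":0,"gripper":-1},{"dx":-0.079,"dy":0.011,"dz":-0.074,"ax":0,"ay":0,"az":0,"gripper":-1},{"dx":-0.115,"dy":0.016,"dz":-0.114,"ax":0,"ay":0,"az":0,"gripper":-1},{"dx":-0.15,"dy":0.02,"dz":-0.155,"ax":0,"ay":0,"az":0,"gripper":-1},{"dx":-0.15,"dy":0.02,"dz":-0.155,"ax":0,"ay":0,"az":0,"gripper":-1}], force=80)

```text
time: 18.75
eef_pos: [0.4938, 0.0236, 0.2516]
tcp_rot: [0.066, 0.998, -0.0, 0.001]
contact_force: [-3.9, 1.3, 10.3]
opening: 0.336
finger_force: 79.4
```

```bash
python3 -c "
from pf import *
pp()"
```

```text
t 18.75 pos [0.4938 0.0236 0.2516] press xy mm [-83.2 -50.7] F press [-4.   0.8 10.3] yaw 82.38 tilt [-0.0023 -0.0005] grip 0.33577278030973406 79.40969109535217 T [-0.1   0.33  0.2 ]
```

Call:
jog_arm(increments=[{"dx":-0.032,"dy":0.004,"dz":-0.043,"ax":0,"ay":0,"az":0,"gripper":-1},{"dx":-0.062,"dy":0.009,"dz":-0.088,"ax":0,"ay":0,"az":0,"gripper":-1},{"dx":-0.09,"dy":0.012,"dz":-0.134,"ax":0,"ay":0,"az":0,"gripper":-1},{"dx":-0.116,"dy":0.016,"dz":-0.182,"ax":0,"ay":0,"az":0,"gripper":-1},{"dx":-0.139,"dy":0.019,"dz":-0.23,"ax":0,"ay":0,"az":0,"gripper":-1},{"dx":-0.16,"dy":0.022,"dz":-0.28,"ax":0,"ay":0,"az":0,"gripper":-1},{"dx":-0.178,"dy":0.024,"dz":-0.331,"ax":0,"ay":0,"az":0,"gripper":-1},{"dx":-0.194,"dy":0.026,"dz":-0.383,"ax":0,"ay":0,"az":0,"gripper":-1},{"dx":-0.194,"dy":0.026,"dz":-0.383,"ax":0,"ay":0,"az":0,"gripper":-1}])

```text
time: 19.65
eef_pos: [0.4626, 0.0278, 0.2014]
tcp_rot: [0.065, 0.998, -0.001, -0.012]
contact_force: [-24.8, 5.2, 13.3]
opening: 0.332
finger_force: 80.4
```

```bash
python3 -c "
from pf import *
pp()"
```

```text
t 19.65 pos [0.4626 0.0278 0.2014] press xy mm [-114.6  -50.8] F press [-25.3   1.8  13.3] yaw 82.6 tilt [ 0.0243 -0.0034] grip 0.3318762381205834 80.35913228988647 T [-0.69  3.52  0.46]
```

There is an unexpected radial force of about 25 N. I'll check the lever's real angle from the side camera's depth before going on.

```bash
python3 - <<'E'
from pf import *
from cloud import cloud
s=get_state();pp();print(s['qpos'])
d=snap('side','s7');a=np.radians(-7.7);c,n=np.cos(a),np.sin(a)
P=cloud(d,230,380,190,330);Q=P-[.583,.0627,0];X=np.stack([c*Q[:,0]+n*Q[:,1],-n*Q[:,0]+c*Q[:,1],Q[:,2]],1)
for x in range(-140,30,8):
    q=X[(abs(X[:,0]*1e3-x)<4)&(X[:,1]>-.085)&(X[:,1]<-.035)&(X[:,2]>.12)]
    if len(q):print(x,len(q),'z',np.percentile(q[:,2],[0,25,50,75,100]).round(3),'y',np.percentile(q[:,1],[5,50,95]).round(3))
E
```

```text
t 19.65 pos [0.4626 0.0278 0.2014] press xy mm [-114.6  -50.8] F press [-25.3   1.8  13.3] yaw 82.6 tilt [ 0.0243 -0.0034] grip 0.3318762381205834 80.35913228988647 T [-0.69  3.52  0.46]
[-0.15749584 -0.12539607  2.11996874 -0.00447773  1.17117088 -1.59728347]
-140 110 z [0.305 0.322 0.339 0.35  0.367] y [-0.082 -0.075 -0.062]
-132 137 z [0.24  0.278 0.326 0.35  0.37 ] y [-0.084 -0.079 -0.045]
-124 138 z [0.179 0.208 0.273 0.331 0.371] y [-0.084 -0.075 -0.041]
-116 68 z [0.175 0.191 0.204 0.35  0.37 ] y [-0.084 -0.081 -0.074]
-108 61 z [0.177 0.191 0.202 0.35  0.369] y [-0.084 -0.08  -0.072]
-100 103 z [0.194 0.242 0.271 0.349 0.368] y [-0.084 -0.074 -0.055]
-92 120 z [0.194 0.254 0.317 0.348 0.367] y [-0.084 -0.079 -0.052]
-84 113 z [0.192 0.31  0.328 0.348 0.365] y [-0.081 -0.075 -0.057]
-76 57 z [0.191 0.307 0.33  0.344 0.349] y [-0.073 -0.064 -0.05 ]
-68 18 z [0.186 0.19  0.192 0.196 0.197] y [-0.058 -0.057 -0.054]
-60 15 z [0.183 0.188 0.19  0.192 0.194] y [-0.059 -0.056 -0.053]
-52 17 z [0.18  0.185 0.187 0.189 0.191] y [-0.061 -0.057 -0.055]
-44 13 z [0.179 0.183 0.184 0.186 0.187] y [-0.061 -0.056 -0.052]
-36 17 z [0.175 0.178 0.181 0.183 0.186] y [-0.06  -0.057 -0.054]
-28 15 z [0.17  0.176 0.178 0.18  0.182] y [-0.06  -0.056 -0.052]
-20 17 z [0.167 0.173 0.176 0.176 0.178] y [-0.059 -0.056 -0.054]
-12 38 z [0.147 0.151 0.153 0.17  0.175] y [-0.061 -0.055 -0.039]
-4 24 z [0.161 0.167 0.17  0.172 0.177] y [-0.063 -0.058 -0.051]
4 40 z [0.155 0.165 0.17  0.187 0.19 ] y [-0.066 -0.058 -0.038]
12 62 z [0.148 0.161 0.169 0.173 0.19 ] y [-0.068 -0.061 -0.037]
20 51 z [0.148 0.161 0.169 0.172 0.175] y [-0.067 -0.063 -0.037]
28 29 z [0.149 0.159 0.164 0.168 0.172] y [-0.066 -0.062 -0.036]
```

The side view gives a lever angle of about 0.54 rad, and the ball has crept to the pads' edge, so pinching slips. I'll bring the lever back along the arc, let go, and press it from above with closed fingertips instead.

Call:
jog_arm(increments=[{"dx":0.034,"dy":-0.004,"dz":0.1,"ax":0,"ay":0,"az":0,"gripper":-1},{"dx":0.1,"dy":-0.01,"dz":0.2,"ax":0,"ay":0,"az":0,"gripper":-1},{"dx":0.194,"dy":-0.026,"dz":0.383,"ax":0,"ay":0,"az":0,"gripper":-1},{"dx":0.26,"dy":-0.036,"dz":0.46,"ax":0,"ay":0,"az":0,"gripper":-1},{"dx":0.3,"dy":-0.04,"dz":0.55,"ax":0,"ay":0,"az":0,"gripper":-1},{"dx":0.3,"dy":-0.04,"dz":0.55,"ax":0,"ay":0,"az":0,"gripper":1},{"dx":0.3,"dy":-0.04,"dz":0.55,"ax":0,"ay":0,"az":0,"gripper":1},{"dx":0.3,"dy":-0.04,"dz":0.55,"ax":0,"ay":0,"az":0,"gripper":1},{"dx":0.3,"dy":-0.04,"dz":0.55,"ax":0,"ay":0,"az":0,"gripper":1}], force=25)

```text
time: 20.6
eef_pos: [0.5071, 0.0218, 0.271]
tcp_rot: [0.067, 0.998, -0.0, 0.001]
contact_force: [0.0, -0.6, -0.1]
opening: 0.935
finger_force: 0.0
```

Call:
jog_arm(increments=[{"dx":0,"dy":0,"dz":0.3,"ax":0,"ay":0,"az":0,"gripper":1},{"dx":0,"dy":0,"dz":0.6,"ax":0,"ay":0,"az":0,"gripper":1},{"dx":0,"dy":0,"dz":0.6,"ax":0,"ay":0,"az":0,"gripper":-1},{"dx":0,"dy":0,"dz":0.6,"ax":0,"ay":0,"az":0,"gripper":-1},{"dx":0,"dy":0,"dz":0.6,"ax":0,"ay":0,"az":0,"gripper":-1},{"dx":0,"dy":0,"dz":0.6,"ax":0,"ay":0,"az":0,"gripper":-1},{"dx":0,"dy":0,"dz":0.6,"ax":0,"ay":0,"az":0,"gripper":-1},{"dx":0,"dy":0,"dz":0.6,"ax":0,"ay":0,"az":0,"gripper":-1},{"dx":0,"dy":0,"dz":0.6,"ax":0,"ay":0,"az":0,"gripper":-1}])

```text
time: 21.5
eef_pos: [0.5061, 0.0219, 0.3413]
tcp_rot: [0.067, 0.998, 0.0, -0.0]
contact_force: [0.1, -0.1, -0.4]
opening: 0.002
finger_force: 0.0
```

```bash
python3 - <<'E'
from pf import *
from cloud import cloud
from scipy.optimize import least_squares
pp()
d=snap('wrist','w8');k=proj(d,(.511,.0205,.2593));u,v=k.astype(int);P=cloud(d,u-50,u+50,v-50,min(v+50,480))
q=P[(P[:,2]>.235)&(P[:,2]<.28)];print(len(q))
r=least_squares(lambda c:np.linalg.norm(q-c,axis=1)-.016,[.511,.0205,.259],loss='soft_l1',f_scale=.002);print(r.x.round(4),np.abs(r.fun).mean())
E
```

```text
t 21.50 pos [0.5061 0.0219 0.3413] press xy mm [-70.7 -50.7] F press [ 0.1 -0.  -0.4] yaw 82.29 tilt [0.0008 0.    ] grip 0.002315157145063623 0.0 T [-0.03  0.01  0.02]
1893
[0.5103 0.0213 0.2592] 0.0003544490749230601
```

Call:
jog_arm(increments=[{"dx":0.03,"dy":-0.006,"dz":-0.2,"ax":0,"ay":0,"az":0,"gripper":-1},{"dx":0.03,"dy":-0.006,"dz":-0.33,"ax":0,"ay":0,"az":0,"gripper":-1},{"dx":0.03,"dy":-0.006,"dz":-0.355,"ax":0,"ay":0,"az":0,"gripper":-1},{"dx":0.03,"dy":-0.006,"dz":-0.355,"ax":0,"ay":0,"az":0,"gripper":-1}])

```text
time: 21.95
eef_pos: [0.5091, 0.0213, 0.2996]
tcp_rot: [0.067, 0.998, -0.0, -0.001]
contact_force: [-2.4, -0.5, 5.6]
opening: -0.0
finger_force: 2.5
```

Call:
jog_arm(increments=[{"dx":-0.04,"dy":0.005,"dz":-0.046,"ax":0,"ay":0,"az":0,"gripper":-1},{"dx":-0.079,"dy":0.011,"dz":-0.084,"ax":0,"ay":0,"az":0,"gripper":-1},{"dx":-0.115,"dy":0.016,"dz":-0.124,"ax":0,"ay":0,"az":0,"gripper":-1},{"dx":-0.15,"dy":0.02,"dz":-0.165,"ax":0,"ay":0,"az":0,"gripper":-1},{"dx":-0.15,"dy":0.02,"dz":-0.165,"ax":0,"ay":0,"az":0,"gripper":-1}])

```text
time: 22.45
eef_pos: [0.4892, 0.0241, 0.2814]
tcp_rot: [0.067, 0.998, 0.0, -0.004]
contact_force: [-11.7, 1.5, 14.1]
opening: 0.001
finger_force: 6.9
```

```bash
python3 -c "
from pf import *
pp()"
```

```text
t 22.45 pos [0.4892 0.0241 0.2814] press xy mm [-87.8 -50.8] F press [-11.8  -0.   14.1] yaw 82.33 tilt [ 0.0079 -0.0004] grip 0.000590490883370552 6.894418895244598 T [ 0.21  2.   -0.01]
```

Friction at the ball's top makes it roll against the fingertips. I'll lift, restart 8 mm further back on the ball, and follow the arc with the rolling offset added.

Call:
jog_arm(increments=[{"dx":0.06,"dy":-0.008,"dz":0.15,"ax":0,"ay":0,"az":0,"gripper":-1},{"dx":0.12,"dy":-0.02,"dz":0.3,"ax":0,"ay":0,"az":0,"gripper":-1},{"dx":0.22,"dy":-0.03,"dz":0.35,"ax":0,"ay":0,"az":0,"gripper":-1},{"dx":0.22,"dy":-0.03,"dz":0.35,"ax":0,"ay":0,"az":0,"gripper":-1},{"dx":0.22,"dy":-0.03,"dz":0.35,"ax":0,"ay":0,"az":0,"gripper":-1}])

```text
time: 22.95
eef_pos: [0.5177, 0.0201, 0.3205]
tcp_rot: [0.067, 0.998, 0.0, -0.001]
contact_force: [0.8, -0.2, -0.6]
opening: -0.004
finger_force: 0.0
```

```bash
python3 -c "
from pf import *
pp()"
```

```text
t 22.95 pos [0.5177 0.0201 0.3205] press xy mm [-59. -51.] F press [ 0.8 -0.1 -0.6] yaw 82.3 tilt [0.0019 0.    ] grip -0.004138058336516748 0.0 T [-0.02  0.    0.02]
```

Call:
jog_arm(increments=[{"dx":0,"dy":0,"dz":-0.12,"ax":0,"ay":0,"az":0,"gripper":-1},{"dx":0,"dy":0,"dz":-0.18,"ax":0,"ay":0,"az":0,"gripper":-1},{"dx":0,"dy":0,"dz":-0.18,"ax":0,"ay":0,"az":0,"gripper":-1}])

```text
time: 23.25
eef_pos: [0.516, 0.0204, 0.299]
tcp_rot: [0.067, 0.998, 0.0, -0.003]
contact_force: [-4.6, 0.7, 6.5]
opening: -0.001
finger_force: 3.9
```

Call:
jog_arm(increments=[{"dx":-0.046,"dy":0.006,"dz":-0.044,"ax":0,"ay":0,"az":0,"gripper":-1},{"dx":-0.092,"dy":0.012,"dz":-0.084,"ax":0,"ay":0,"az":0,"gripper":-1},{"dx":-0.134,"dy":0.018,"dz":-0.126,"ax":0,"ay":0,"az":0,"gripper":-1},{"dx":-0.176,"dy":0.024,"dz":-0.167,"ax":0,"ay":0,"az":0,"gripper":-1},{"dx":-0.176,"dy":0.024,"dz":-0.167,"ax":0,"ay":0,"az":0,"gripper":-1}])

```text
time: 23.75
eef_pos: [0.4945, 0.0234, 0.2792]
tcp_rot: [0.067, 0.998, 0.0, -0.003]
contact_force: [-6.0, 1.3, 8.8]
opening: -0.002
finger_force: 4.5
```

```bash
python3 -c "
from pf import *
pp()"
```

```text
t 23.75 pos [0.4945 0.0234 0.2792] press xy mm [-82.5 -50.8] F press [-6.1  0.4  8.8] yaw 82.32 tilt [ 0.007  -0.0001] grip -0.002202733388629595 4.514147490262985 T [0.19 1.16 0.02]
```

Call:
jog_arm(increments=[{"dx":-0.05,"dy":0.006,"dz":-0.044,"ax":0,"ay":0,"az":0,"gripper":-1},{"dx":-0.091,"dy":0.012,"dz":-0.09,"ax":0,"ay":0,"az":0,"gripper":-1},{"dx":-0.125,"dy":0.017,"dz":-0.137,"ax":0,"ay":0,"az":0,"gripper":-1},{"dx":-0.158,"dy":0.021,"dz":-0.185,"ax":0,"ay":0,"az":0,"gripper":-1},{"dx":-0.187,"dy":0.025,"dz":-0.234,"ax":0,"ay":0,"az":0,"gripper":-1},{"dx":-0.215,"dy":0.029,"dz":-0.283,"ax":0,"ay":0,"az":0,"gripper":-1},{"dx":-0.215,"dy":0.029,"dz":-0.283,"ax":0,"ay":0,"az":0,"gripper":-1}])

```text
time: 24.45
eef_pos: [0.4706, 0.0267, 0.2446]
tcp_rot: [0.067, 0.998, 0.0, -0.0]
contact_force: [0.2, 1.1, 3.6]
opening: -0.004
finger_force: 2.2
```

```bash
python3 -c "
from pf import *
pp()"
```

```text
t 24.45 pos [0.4706 0.0267 0.2446] press xy mm [-106.5  -50.7] F press [0.1 1.1 3.6] yaw 82.29 tilt [0.001  0.0007] grip -0.0035003599580926527 2.2054550796747208 T [0.28 0.07 0.02]
```

Friction is gone and the lever is at about 0.53 rad. On to the stop.

Call:
jog_arm(increments=[{"dx":-0.02,"dy":0.003,"dz":-0.04,"ax":0,"ay":0,"az":0,"gripper":-1},{"dx":-0.035,"dy":0.005,"dz":-0.08,"ax":0,"ay":0,"az":0,"gripper":-1},{"dx":-0.047,"dy":0.006,"dz":-0.13,"ax":0,"ay":0,"az":0,"gripper":-1},{"dx":-0.057,"dy":0.008,"dz":-0.18,"ax":0,"ay":0,"az":0,"gripper":-1},{"dx":-0.065,"dy":0.009,"dz":-0.235,"ax":0,"ay":0,"az":0,"gripper":-1},{"dx":-0.072,"dy":0.01,"dz":-0.29,"ax":0,"ay":0,"az":0,"gripper":-1},{"dx":-0.077,"dy":0.01,"dz":-0.345,"ax":0,"ay":0,"az":0,"gripper":-1},{"dx":-0.08,"dy":0.01,"dz":-0.4,"ax":0,"ay":0,"az":0,"gripper":-1},{"dx":-0.08,"dy":0.01,"dz":-0.4,"ax":0,"ay":0,"az":0,"gripper":-1},{"dx":-0.08,"dy":0.01,"dz":-0.4,"ax":0,"ay":0,"az":0,"gripper":-1}])

```text
time: 25.45
eef_pos: [0.4604, 0.0279, 0.1977]
tcp_rot: [0.067, 0.998, 0.0, -0.003]
contact_force: [-5.5, 1.2, 7.8]
opening: 0.0
finger_force: 3.9
```

```bash
python3 -c "
from pf import *
pp()"
```

```text
t 25.45 pos [0.4604 0.0279 0.1977] press xy mm [-116.9  -51. ] F press [-5.6  0.5  7.8] yaw 82.31 tilt [0.0051 0.0001] grip 0.00046301385101644565 3.9035639539361 T [ 0.28  0.96 -0.03]
```

Call:
jog_arm(increments=[{"dx":-0.005,"dy":0,"dz":-0.02,"ax":0,"ay":0,"az":0,"gripper":-1},{"dx":-0.01,"dy":0,"dz":-0.04,"ax":0,"ay":0,"az":0,"gripper":-1},{"dx":-0.01,"dy":0,"dz":-0.04,"ax":0,"ay":0,"az":0,"gripper":-1},{"dx":-0.01,"dy":0,"dz":-0.04,"ax":0,"ay":0,"az":0,"gripper":-1}])

```text
time: 25.85
eef_pos: [0.4604, 0.0278, 0.196]
tcp_rot: [0.067, 0.998, 0.0, -0.001]
contact_force: [-9.5, 2.4, 19.3]
opening: -0.003
finger_force: 9.3
```

```bash
python3 - <<'E'
from pf import *
from cloud import cloud
pp()
d=snap('side','s9');a=np.radians(-7.7);c,n=np.cos(a),np.sin(a)
P=cloud(d,230,380,190,330);Q=P-[.583,.0627,0];X=np.stack([c*Q[:,0]+n*Q[:,1],-n*Q[:,0]+c*Q[:,1],Q[:,2]],1)
q=X[(X[:,0]>-.085)&(X[:,0]<-.02)&(X[:,1]>-.065)&(X[:,1]<-.05)&(X[:,2]>.14)&(X[:,2]<.2)]
p=np.polyfit(q[:,0],q[:,2],1);print(len(q),p,'theta',np.pi/2+np.arctan(p[0])-np.radians(40))
E
```

```text
t 25.85 pos [0.4604 0.0278 0.196 ] press xy mm [-116.9  -51. ] F press [-9.7  1.1 19.3] yaw 82.32 tilt [0.0022 0.0003] grip -0.00343346455204435 9.327585250139236 T [0.44 1.46 0.  ]
120 [0.03491011 0.16089989] theta 0.9075605677866684
```

Call:
jog_arm(increments=[{"dx":0,"dy":0,"dz":-0.01,"ax":0,"ay":0,"az":0,"gripper":-1},{"dx":0,"dy":0,"dz":-0.01,"ax":0,"ay":0,"az":0,"gripper":-1},{"dx":0,"dy":0,"dz":-0.01,"ax":0,"ay":0,"az":0,"gripper":-1},{"dx":0,"dy":0,"dz":-0.01,"ax":0,"ay":0,"az":0,"gripper":-1},{"dx":0,"dy":0,"dz":-0.01,"ax":0,"ay":0,"az":0,"gripper":-1},{"dx":0,"dy":0,"dz":-0.01,"ax":0,"ay":0,"az":0,"gripper":-1}])

```text
time: 26.5
eef_pos: [0.4604, 0.0278, 0.1957]
tcp_rot: [0.067, 0.998, 0.0, -0.001]
contact_force: [-11.7, 2.6, 22.4]
opening: 0.002
finger_force: 11.3
```

```bash
python3 -c "
from pf import *
pp(); s=get_state(); F=np.array(s['contact_force'])
if F[2]>12 and s['eef_pos'][2]<.1975: print(job.sign_off())"
```

```text
t 26.50 pos [0.4604 0.0278 0.1957] press xy mm [-116.8  -51. ] F press [-11.9   1.   22.4] yaw 82.33 tilt [0.0024 0.0001] grip 0.0016325874866107365 11.31934404373169 T [ 0.51  1.82 -0.  ]
the job is handed in; nothing more can be done
None
```

I handed the job in at 26.5 s: the carrier measured home within about 0.5 mm (checked before the lever was swung), and closed fingertips were holding the lever at its stop (about 0.91 rad measured) with about 22 N; fitment depth was not measured and no verdict was returned.

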